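# Clear the piled-up station gear to its places

### The arm

A 7-joint arm with a two-finger parallel gripper is mounted at the origin on the work surface. World frame = base frame: x ahead of the robot, y to its left, z up, the work surface at z = 0. Lengths are in m, angles in rad, forces in N, time in s.
With the tool pointing down it reaches from about 0.375 to 0.925 m from the base axis. Payload 3.1 kg.
Tool frame: the origin (TCP) lies on the centre line of the jaws, within the pads' length; the fingertips stand ahead of it and the grasp point (between the pads) is the TCP (manip.tip_reach is the z of the fingertips in the tool frame, in m); z points along the fingers, y is the line along which they close (so a half turn about z gives the same grasp; the last joint's range is limited). The gripper opens to 85 mm and grips with 20 to 120 N. Pads are 22 mm wide; open, the fingers measure 114 mm over their backs; the gripper's body (76 mm by 85 mm) begins 54 mm behind the grasp point. The pads swing forward as they close: fully open they stand 13 mm farther back than shut.
Start: joints at [-1.246, 0.383, 0.044, 1.598, -0.018, 1.161, -0.05], TCP at [0.267, 0.593, 0.25] pointing down, gripper open.
Joint ranges: [-2.61, 2.61], [-0.41, 2.15], [-1.48, 1.57], [0, 2.5], [-1.57, 4.71], [0.05, 1.97], [-2.85, 2.85]. Speed limits (rad/s): [2.79, 2.79, 3.14, 3.14, 3.14, 3.14, 3.14].

### API

Orientations are given as a 3x3 rotation matrix whose columns are the frame's x, y, z axes.
In Python, from rig import manip gives the robot as it stands.
- The arm moves only by the tool drive_tool, never from a script. Its argument "targets" is a list of rows, each an object with "travel": the shift along the tool's x, y, z in mm, a list of three; "twist": the turn, a rotation vector about the tool's x, y, z in rad, a list of three; "grip": the opening, from -1 (shut) to 1 (fully open), so that 0 is half open. A call has 1 to 10 rows; each row is the pose to reach, as a shift and turn from the pose commanded when the call began, along the tool's axes at that moment; what a row does not reach only later rows make up. A row lasts 1/8 s, in which the tool goes at most 62.5 mm and 10.7 degrees, less where a joint would pass 70% of its speed; a pose out of reach is approached as far as the arm can. A call with a gripper value outside its range is refused whole. The fingers move at their own pace and stop on an object; "grip_force" is the grip in N (left out, the last holds). Time passes only in rows, so rows that repeat a pose let the fingers close. It gives the time, the measured TCP pose, the force, the opening and the grip force at its end, in the units of the state.
- manip.state(): the state, without advancing time (a new reading comes with each control period).
- manip.snapshot(name): name is "side" or "top" or "wrist"; returns a dict with "img" (384x512x3 uint8, red, green, blue), "vertical_fov" (degrees; the focal length in pixels is half the picture's height over the tangent of half this angle, whatever the lens; pixels are square), "cx", "cy" (the principal point, pixels), "R" (3x3) and "t" (3): a world point X has camera coordinates R X + t. Camera axes: x right, y down, z forward; pixel columns grow to the right and rows downward; lengths in m; the calibration is good to about 2 mm. A picture is of the moment at which its call begins. There is no depth.
- manip.job_done(): hands the job in; it is judged then, once.
The state is a dict: "t": time; "joint_positions": joint angles; "joint_velocities": joint speeds; "tau": joint torques, N m; "position": TCP position; "eef_rot": TCP orientation; "ft_force": force on the tool from outside, world axes, zero at the start; "ft_torque": the same for the moment, N m; "width": finger opening in m; "grip_force": force on a finger pad.
Only numpy, scipy, OpenCV 4.12 (cv2) and the standard library are available. Lean on these libraries where they do the work, as an engineer would, in place of code of your own. Each camera call takes 0.05 s, during which the arm holds its last target. There are 200 camera calls.

### The job

The radio operator's gear has been left in two piles: take them apart and set the long box in the long tray, the short box in the short tray and the round loudspeaker upright in the round tray, each flat on the tray's floor. Slide the white chart card flat under the spring clip of the chart rest, its leading edge lifting the clip, square to the rest and in until it is at or close to the stop posts. Set everything down, do not drop it.

Things in the scene. Friction and masses are not known exactly. Their poses are not given: they have to be found in the camera images.
- long_box: Long plain grey metal instrument box, 130 (x) by 46 (y) by 40 mm high, two small black knobs on the -x end, two brass sockets on the +x end, flat top; about 0.35 kg, loose, stands on the table with the card or the speaker lying on it at the start. Origin: centre of the underside; z up.
- short_box: Short plain grey metal instrument box, 98 (x) by 46 (y) by 40 mm high, one small black knob on the -x end, two brass sockets on the +x end, flat top; about 0.25 kg, loose, stands on the table with the card or the speaker lying on it at the start. Origin: centre of the underside; z up.
- card: Stiff flat white plastic band-chart card with printed bars, 78 (x) by 60 (y) by 5 mm thick, about 30 g; at the start it lies on one of the boxes (40 mm up), standing out a few mm on both sides of its width, its x within 0.4 rad of the box's. Grip it by the edges 60 mm apart, fingertips at most 10 mm below its underside. Origin: centre of the underside; z up.
- speaker: Round black desk loudspeaker with a grille on top, 56 mm diameter, 36 mm high, about 0.16 kg, loose; at the start it stands on one of the two boxes (40 mm above the table). Origin: centre of the underside; z up.
- long_tray: Long shallow dark steel tray with black rubber floor, fixed to the table: inside 146 (x) by 62 (y) mm, floor 4 mm and rim 10 mm above the table, walls 3 mm. Place of the long box. Origin: centre of the underside; z up.
- short_tray: Short shallow dark steel tray with black rubber floor, fixed to the table: inside 114 (x) by 62 (y) mm, floor 4 mm and rim 10 mm above the table, walls 3 mm. Place of the short box. Origin: centre of the underside; z up.
- round_tray: Round shallow dark steel tray, fixed to the table: inside diameter 72 mm, floor 4 mm and rim 10 mm above the table, walls 3 mm. Place of the speaker. Origin: centre of the underside; z up.
- chart_rest: Chart rest: fixed wooden block 150 (x) by 46 (y) mm, top 16 mm above the table, narrower than the card so fingers pass beside it. A steel spring clip sits on its +x end (far from the robot), mouth to -x. Two stop posts begin at x = +55 mm: a card pushed home has its centre at x = +16 mm. Start sliding in along +x with the card's centre at x = -40 mm or less. Origin: centre of the underside; z up.
- clip_mouth (a point): Point on the block's top face under the clip's press bar (x = +35 mm, z = 16 mm in the rest's frame; same axes). The clip is 34 mm wide in y; its bar hangs 1 mm above the empty block; from the bar a lip slopes up to its tip 30 mm nearer the robot, about 15 mm above the block. A card moved along +x, on or 1 to 3 mm above the block, lifts the clip with its edge.
- clip (a joint): Hinge angle of the spring clip (rad): 0 = shut on the empty block, about 0.15 with the card under the bar. A light spring shuts it (about 1.5 N at the bar; 2 to 4 N push the card in).
Mind the look-alikes: they are no part of the job. Leave any purple look-alike of the speaker alone. Of the things that look like the chart_rest, take the one that is farthest to the robot's left at the start.

How it is judged:
At the end, for the whole second after the job is handed in: Boxes in their trays (15 mm, 0.2 rad either way round), speaker in the round tray (12 mm), all flat on the floor (2.5 mm, 0.08 rad). Card flat on the rest (centre x 2 to 21 mm, y 12 mm, 0.25 rad; tilt 0.12), clip raised by it to 0.08-0.3 rad. All four at rest (0.02 m/s) (horizontal distance between long_box and long_tray below 0.015 m and z of long_box in the frame of long_tray below 0.0065 m and angle between each of long_box, short_box, speaker's own z axis and vertical below 0.08 rad and angle between the x axis of long_box and the x axis of long_tray, either way round below 0.2 rad and horizontal distance between short_box and short_tray below 0.015 m and z of short_box in the frame of short_tray below 0.0065 m and angle between the x axis of short_box and the x axis of short_tray, either way round below 0.2 rad and horizontal distance between speaker and round_tray below 0.012 m and z of speaker in the frame of round_tray below 0.0065 m and x of card in the frame of chart_rest between 0.002 and 0.021 m and y of card in the frame of chart_rest between -0.012 and 0.012 m and z of card in the frame of chart_rest between 0.012 and 0.021 m and angle between card's own z axis and vertical below 0.12 rad and angle between the x axis of card and the x axis of chart_rest, either way round below 0.25 rad and value of joint clip between 0.08 and 0.3 rad and linear speed of each of long_box, short_box, card, speaker below 0.02 m/s); the robot touches nothing.
It fails at once if the long box is dropped or thrown (in free flight faster than 0.7 m/s, a fall of about 25 mm) (linear speed of long_box above 0.7 m/s and contact force between long_box and anything else below 0.02 N).
It fails at once if the short box is dropped or thrown (in free flight faster than 0.7 m/s, a fall of about 25 mm) (linear speed of short_box above 0.7 m/s and contact force between short_box and anything else below 0.02 N).
It fails at once if the chart card is dropped or thrown (in free flight faster than 0.7 m/s, a fall of about 25 mm) (linear speed of card above 0.7 m/s and contact force between card and anything else below 0.02 N).
It fails at once if the speaker is dropped or thrown (in free flight faster than 0.7 m/s, a fall of about 25 mm) (linear speed of speaker above 0.7 m/s and contact force between speaker and anything else below 0.02 N).
It also fails if it takes over 120 s, if anything falls off the work surface, if the arm or the gripper's body presses on something with over 40 N, if the wrist force passes 120 N, or if a joint passes its speed limit or range.

## Working session

There is one attempt and no reset: what is moved stays moved. The work goes in short steps, Python scripts to look and compute and a tool call to move; the robot and the scene stay as the last step left them, time stands still between calls to the robot, and variables do not carry over. Pictures are saved under pics/ and viewed, at most 14 in all, crops included, and the job is handed in when it is done.

Besides the shell and the picture viewer there is one more tool, called after ">>>" by a JSON object that holds its "op" and its "data". drive_tool: Moves the arm, as the interface text tells. Its arguments: {"type":"object","properties":{"targets":{"type":"array"},"grip_force":{"type":"number"}},"required":["targets"]}

```bash
ls; mkdir -p pics
python3 - <<'E'
from rig import manip
import cv2,numpy as np,pickle
s=manip.state();print({k:np.round(v,3).tolist() for k,v in s.items()},manip.tip_reach)
for n in ["top","side"]:
    d=manip.snapshot(n);pickle.dump(d,open(f'pics/{n}0.pkl','wb'));cv2.imwrite(f'pics/{n}0.png',cv2.resize(d['img'][:,:,::-1],(800,600),interpolation=cv2.INTER_CUBIC))
    print(n,d['vertical_fov'],d['cx'],d['cy'],np.round(d['R'],3).tolist(),d['t'], [k for k in d])
E
```

```text
pics
{'t': 0.0, 'joint_positions': [-1.246, 0.384, 0.044, 1.6, -0.018, 1.161, -0.05], 'joint_velocities': [0.001, -0.0, -0.0, -0.001, -0.0, 0.0, 0.002], 'tau': [-0.0, -43.346, 1.024, -24.951, 0.011, 0.011, 0.0], 'position': [0.266, 0.592, 0.249], 'eef_rot': [[-0.912, 0.41, -0.001], [0.41, 0.912, -0.002], [-0.0, -0.003, -1.0]], 'ft_force': [0.806, 0.45, -0.072], 'ft_torque': [0.046, 0.011, 0.045], 'grip_force': 0.0, 'width': 0.085} 0.019
top 47.071293583721754 251.6090458043206 193.35311132380795 [[-0.028, -0.999, -0.023], [-0.981, 0.032, -0.194], [0.194, 0.017, -0.981]] [0.02444397 0.48319428 1.20209221] ['img', 'vertical_fov', 'cx', 'cy', 'R', 't']
side 51.400977926565105 252.4286348459165 186.82013809452513 [[-0.981, -0.194, -0.006], [-0.143, 0.745, -0.652], [0.131, -0.638, -0.758]] [0.47458599 0.11478833 0.89540269] ['img', 'vertical_fov', 'cx', 'cy', 'R', 't']
```

View pics/top0.png

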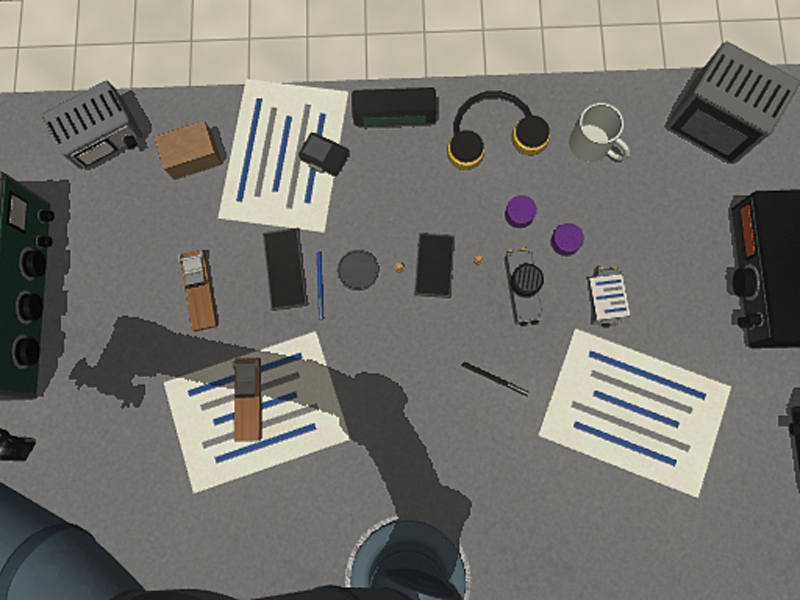

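View pics/side0.png

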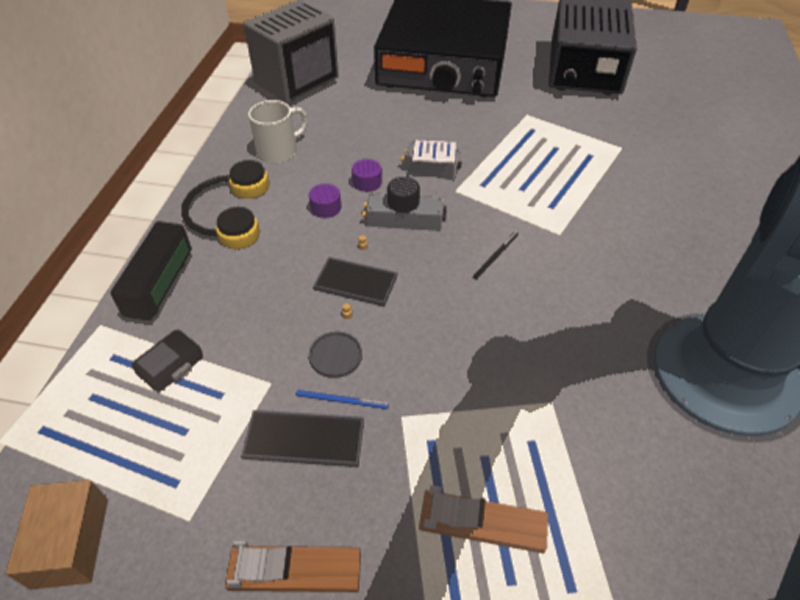

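Top view (800 px): the long box with the speaker is at (523,285), the short box with the card at (608,295). The trays are long (285,270), round (358,270) and short (434,265). The leftmost rest is at (198,290), with its clip at the top, and the purple decoys are at (520,210) and (567,238). The side view confirms this. Next I measure positions from masks.

```bash
cat > h.py <<'E'
import numpy as np,cv2,pickle
from rig import manip
def snap(n,f=None):
    d=manip.snapshot(n)
    if f: pickle.dump(d,open(f'pics/{f}.pkl','wb')); cv2.imwrite(f'pics/{f}.png',cv2.resize(d['img'][:,:,::-1],(800,600),interpolation=cv2.INTER_CUBIC))
    return d
def load(f): return pickle.load(open(f'pics/{f}.pkl','rb'))
def ray(d,uv,z):
    f=192/np.tan(np.radians(d['vertical_fov'])/2); uv=np.atleast_2d(uv).astype(float)
    c=np.c_[(uv[:,0]-d['cx'])/f,(uv[:,1]-d['cy'])/f,np.ones(len(uv))]
    R=np.array(d['R']);o=-R.T@d['t'];v=c@R
    return (o+v*((z-o[2])/v[:,2])[:,None])[:,:2]
def proj(d,P):
    f=192/np.tan(np.radians(d['vertical_fov'])/2)
    c=np.atleast_2d(P)@np.array(d['R']).T+d['t']; return c[:,:2]/c[:,2:]*f+[d['cx'],d['cy']]
def blobs(d,mask,z,box=None,amin=40):
    """list of (area, world centre, world sizes, yaw of long side) for mask blobs, box=(u0,v0,u1,v1) in 512-px"""
    m=mask.astype(np.uint8)
    if box: k=np.zeros_like(m);k[box[1]:box[3],box[0]:box[2]]=1;m=m*k
    cs,_=cv2.findContours(m,cv2.RETR_EXTERNAL,cv2.CHAIN_APPROX_NONE);out=[]
    for c in cs:
        if cv2.contourArea(c)<amin: continue
        w=ray(d,c[:,0],z)*1000
        (cc,sz,a)=cv2.minAreaRect(w.astype(np.float32))
        if sz[0]<sz[1]: sz=sz[::-1];a+=90
        a=(a+90)%180-90
        out.append((int(cv2.contourArea(c)),np.round(cc,1).tolist(),np.round(sz,1).tolist(),round(np.radians(a),3),c[:,0].mean(0).round().tolist()))
    return sorted(out,reverse=True,key=lambda o:o[0])
def hsv(d): return cv2.cvtColor(d['img'],cv2.COLOR_RGB2HSV).astype(int)
E
python3 - <<'E'
from h import *
d=load('top0');I=hsv(d);V=I[...,2];H=I[...,0];S=I[...,1]
print('bg',I[250,235],'tray',I[172,182],I[172,230],I[170,278],'rest',I[200,130],'box',I[195,335],'card',I[195,388],'spk',I[175,337])
P=lambda b:[print('  ',x) for x in b[:5]]
print('trays');P(blobs(d,V<70,0.008,(160,140,300,205)))
print('wood');P(blobs(d,(S>100)&(H<20),0.016,(110,150,145,215)))
print('card');P(blobs(d,(V>150)&(S<80),0.045,(370,160,410,215)))
print('spk');P(blobs(d,(V<55),0.076,(320,160,352,195)))
print('box');P(blobs(d,(V>95),0.04,(318,155,352,212)))
E
```

```text
bg [20 12 63] tray [23 24 42] [150   3  76] [10 20 38] rest [ 14 143 137] box [ 80   7 113] card [ 16  32 207] spk [120   6  82]
trays
   (1069, [564.0, 213.6], [153.9, 68.6], np.float64(0.118), [183.0, 173.0])
   (829, [561.6, -68.8], [122.5, 68.8], np.float64(-0.098), [278.0, 171.0])
wood
   (448, [517.0, 375.2], [130.9, 47.6], np.float64(0.184), [129.0, 190.0])
card
   (523, [482.7, -380.8], [77.2, 59.4], np.float64(0.098), [390.0, 190.0])
spk
   (345, [515.0, -226.0], [86.2, 61.1], np.float64(0.093), [332.0, 179.0])
box
   (1848, [508.6, -227.9], [166.0, 94.9], np.float64(-0.057), [334.0, 183.0])
```

```bash
cat >> h.py <<'E'
from scipy.spatial.transform import Rotation as Ro
def plan(x,y,z,yaw,s=None):
    """yaw = heading of the tool y axis; prints travel mm and twist. x,y,z in mm"""
    s=s or manip.state();R=np.array(s['eef_rot'])
    best=None
    Y=np.array([np.cos(yaw),np.sin(yaw),0]);Z=np.array([0,0,-1.]);T=np.c_[np.cross(Y,Z),Y,Z]
    tw=Ro.from_matrix(R.T@T).as_rotvec(); tr=R.T@(np.array([x,y,z])-np.array(s['position'])*1000)
    print('travel',tr.round(1).tolist(),'twist',tw.round(3).tolist(),'rows>=',int(np.ceil(max(np.linalg.norm(tr)/62.5,np.linalg.norm(tw)/.186))))
def st():
    s=manip.state();print('t',round(s['t'],2),'pos',np.round(np.array(s['position'])*1000,1),'ytool',round(np.arctan2(s['eef_rot'][1][1],s['eef_rot'][0][1]),3),'j7',np.round(s['joint_positions'],2),'F',np.round(s['ft_force'],1),'w',round(s['width']*1000,1),'gf',round(s['grip_force'],1));return s
E
python3 - <<'E'
from h import *
plan(470,300,330,np.pi/2+.1)
E
```

```text
travel [-305.5, -183.0, -80.5] twist [-0.002, -0.001, -0.523] rows>= 6
```

>>> {"op": "drive_tool", "data": {"targets": [{"travel":[-305,-183,-80],"twist":[0,0,-0.52],"grip":1},{"travel":[-305,-183,-80],"twist":[0,0,-0.52],"grip":1},{"travel":[-305,-183,-80],"twist":[0,0,-0.52],"grip":1},{"travel":[-305,-183,-80],"twist":[0,0,-0.52],"grip":1},{"travel":[-305,-183,-80],"twist":[0,0,-0.52],"grip":1},{"travel":[-305,-183,-80],"twist":[0,0,-0.52],"grip":1},{"travel":[-305,-183,-80],"twist":[0,0,-0.52],"grip":1},{"travel":[-305,-183,-80],"twist":[0,0,-0.52],"grip":1}]}}

```text
t: 1.1
position: [0.4692, 0.301, 0.3297]
eef_rot: [[-0.995, -0.097, -0.001], [-0.097, 0.995, 0.0], [0.001, 0.0, -1.0]]
ft_force: [-0.4, 0.7, -1.0]
width: 0.0857
grip_force: 0.0
```

Run:
```python
from h import *
st();d=snap('wrist','w1');print(ray(d,[[0,0],[511,0],[511,383],[0,383]],0.0),(-np.array(d['R']).T@d['t']))
```

```text
t 1.1 pos [469.2 301.  329.7] ytool 1.668 j7 [-0.79  0.15  0.16  1.73 -0.03  1.27  1.05] F [-0.4  0.7 -1. ] w 85.7 gf 0.0
[[ 0.31471426 -0.03621407]
 [ 0.25252073  0.59921051]
 [ 0.83565534  0.78377355]
 [ 0.92155792 -0.10589563]] [0.40122938 0.29444225 0.45197287]
```

View pics/w1.png

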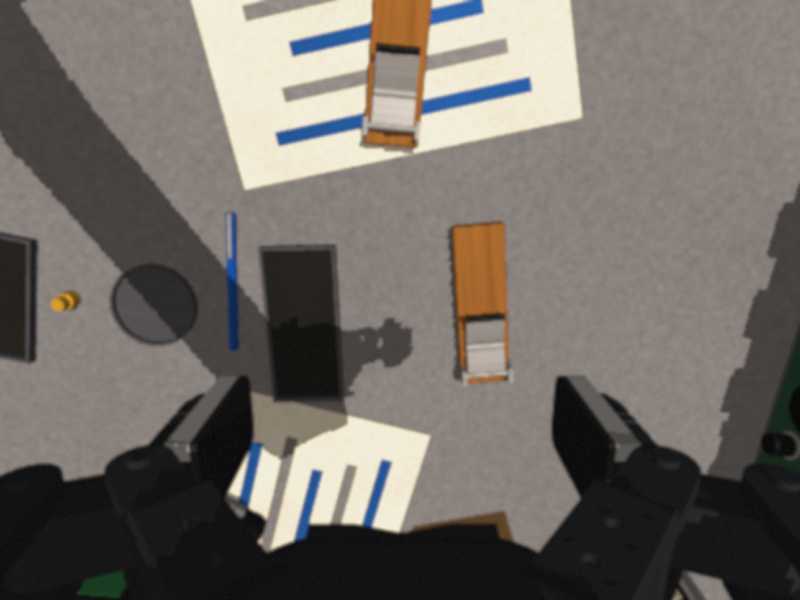

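The wrist view shows the rest at (483,303), the long tray at (302,322), the round tray at (154,303) and the short tray cut off at the left edge.

```bash
python3 - <<'E'
from h import *
d=load('w1');I=hsv(d);H,S,V=I[...,0],I[...,1],I[...,2]
P=lambda b:[print('  ',x) for x in b[:4]]
print('bg',I[150,130],I[120,300],'floor',I[170,190],I[230,185],'wall',I[157,190],I[200,170],'shadow',I[180,150],'rt',I[200,100],I[180,75],'wood',I[160,305],'clip',I[232,310])
m=(S>110)&(H<22)&(V>80)
print('wood');P(blobs(d,m,0.016,(280,130,340,250)))
for th in (35,45,55): print('long',th);P(blobs(d,V<th,0.010,(160,150,222,262)))
u=proj(d,[[.5,.3,.01]])
E
python3 - <<'E'
import sys;sys.path.insert(0,'.')
from h import *
d=load('w1');im=d['img'][130:265,50:345,::-1]
cv2.imwrite('pics/w1c.png',cv2.resize(im,(800,366),interpolation=cv2.INTER_NEAREST))
E
```

```text
bg [ 12  24 137] [ 10  22 139] floor [23 52 39] [60 14 18] wall [ 0 13 77] [ 8 12 84] shadow [110 167 101] rt [ 0  7 71] [170  11  72] wood [ 15 189 174] clip [ 16  26 183]
wood
   (1999, [516.5, 376.8], [130.3, 46.2], np.float64(0.185), [308.0, 190.0])
   (40, [596.8, 394.2], [33.9, 4.4], np.float64(-1.383), [311.0, 242.0])
long 35
   (1930, [594.1, 221.5], [82.9, 61.6], np.float64(0.117), [194.0, 229.0])
long 45
   (3925, [565.0, 218.5], [144.7, 65.8], np.float64(0.113), [193.0, 208.0])
long 55
   (4105, [565.5, 218.6], [147.2, 68.4], np.float64(0.119), [193.0, 208.0])
```

View pics/w1c.png

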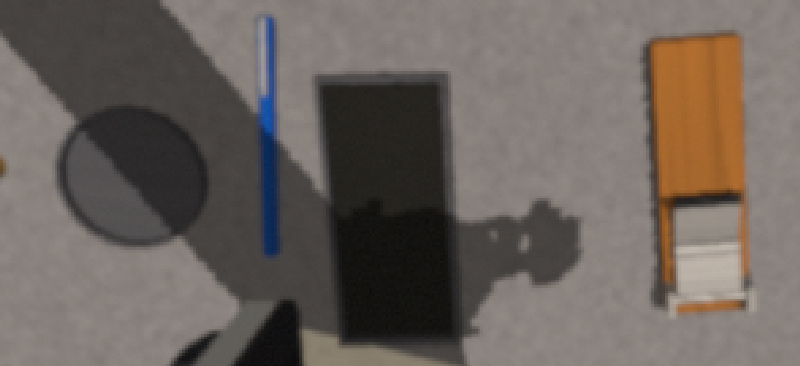

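Run:
```python
from h import *
d=load('w1');c=lambda L:np.array(L)/2.712+[50,130]
w=ray(d,c([[316,76],[448,73],[464,340],[340,343]]),0.010)*1000;print(w,w.mean(0),'yaw',np.arctan2(*(w[2]+w[3]-w[0]-w[1])[::-1]),np.linalg.norm(w[1]-w[0]),np.linalg.norm(w[2]-w[1]))
w=ray(d,c([[58,175],[209,180],[130,104],[140,247]]),0.010)*1000;print('round',w,w[:2].mean(0),w[2:].mean(0))
I=hsv(d);H,S,V=I[...,0],I[...,1],I[...,2];m=((S>110)&(H<22)&(V>80)).astype(np.uint8);k=np.zeros_like(m);k[130:215,280:340]=1
cs,_=cv2.findContours(m*k,0,cv2.CHAIN_APPROX_NONE);cc=max(cs,key=cv2.contourArea)[:,0]
w=ray(d,cc,0.016)*1000
for sgn in(1,-1):
  sel=[(w[cc[:,1]==v][np.argmax(sgn*cc[cc[:,1]==v][:,0])]) for v in range(150,190)]
  p=np.polyfit(np.array(sel)[:,0],np.array(sel)[:,1],1);print('edge yaw',np.arctan(p[0]),'y@520',np.polyval(p,520))
print('-x min',[w[np.abs(cc[:,0]-u)<1][:,0].min() for u in(295,300,305,310,315)], [w[np.abs(cc[:,0]-u)<1][np.argmin(w[np.abs(cc[:,0]-u)<1][:,0])] for u in(300,312)])
```

```text
[[492.58592607 177.63643448]
 [484.50493477 244.60926885]
 [633.58552475 262.80900599]
 [642.09735202 194.20381139]] [563.1934344  219.81463018] yaw 0.1159148912004558 67.45860185372143 150.18739208569076
round [[558.63762023  43.57996421]
 [553.70731084 122.66963788]
 [516.49476901  82.64950822]
 [595.29525792  85.2364218 ]] [556.17246554  83.12480105] [555.89501347  83.94296501]
edge yaw 0.1874671413205296 y@520 400.1901992344002
edge yaw 0.18452116080148934 y@520 354.74037441814585
-x min [np.float64(455.31942587277865), np.float64(454.66426180090525), np.float64(452.6718437751174), np.float64(452.0171662135333), np.float64(451.36246859532775)] [array([454.6642618 , 358.16167197]), array([451.75528957, 374.10046587])]
```

Rest centre is about (526,378.6) with yaw 0.186, the long tray (563.5,219.5) with yaw 0.116, and the round tray (556,83.5). Next, the piles.

>>> {"op": "drive_tool", "data": {"targets": [{"travel":[70,-560,-40],"twist":[0,0,0],"grip":1},{"travel":[70,-560,-40],"twist":[0,0,0],"grip":1},{"travel":[70,-560,-40],"twist":[0,0,0],"grip":1},{"travel":[70,-560,-40],"twist":[0,0,0],"grip":1},{"travel":[70,-560,-40],"twist":[0,0,0],"grip":1},{"travel":[70,-560,-40],"twist":[0,0,0],"grip":1},{"travel":[70,-560,-40],"twist":[0,0,0],"grip":1},{"travel":[70,-560,-40],"twist":[0,0,0],"grip":1},{"travel":[70,-560,-40],"twist":[0,0,0],"grip":1},{"travel":[70,-560,-40],"twist":[0,0,0],"grip":1}]}}

```text
t: 2.4
position: [0.4534, -0.2676, 0.3706]
eef_rot: [[-0.996, -0.09, -0.0], [-0.09, 0.996, -0.003], [0.001, -0.003, -1.0]]
ft_force: [-0.3, -0.1, -0.2]
width: 0.0851
grip_force: 0.0
```

Run:
```python
from h import *
st();d=snap('wrist','w2')
print(proj(d,[[.515,-.225,.04],[.483,-.38,.04],[.56,-.069,.01]]))
```

```text
t 2.4 pos [ 453.4 -267.6  370.6] ytool 1.661 j7 [-0.26  0.05  0.75  1.77 -0.03  1.34  2.16] F [-0.3 -0.1 -0.2] w 85.1 gf 0.0
[[282.81038708 193.02264069]
 [177.17103952 162.07992808]
 [375.21361056 223.08714048]]
```

View pics/w2.png

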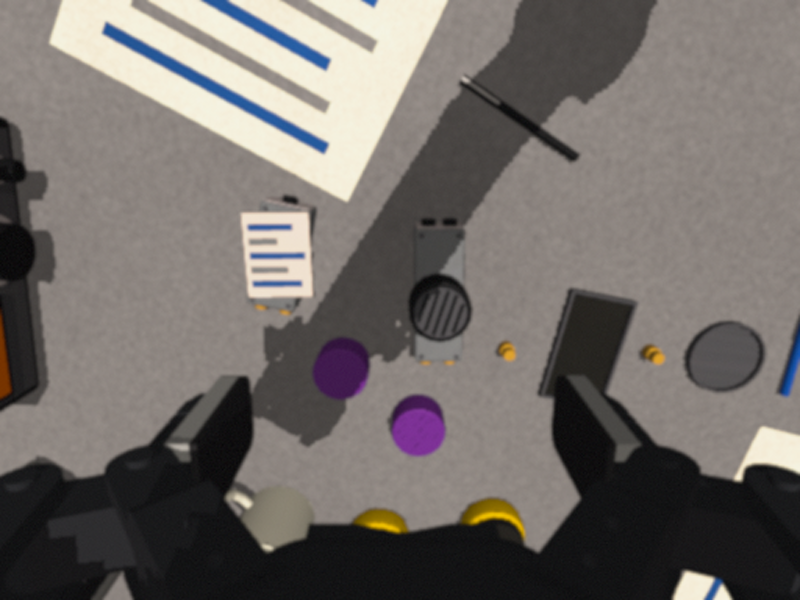

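The speaker top is at (441,305) on the long box (439,290), the card at (278,254) on the short box, and the short tray corners are at (570,290), (636,301) and (540,395).

Run:
```python
from h import *
d=load('w2');I=hsv(d);H,S,V=I[...,0],I[...,1],I[...,2]
P=lambda b:[print('  ',x) for x in b[:4]]
print(I[180,290],I[205,277],I[160,292],I[170,276],I[160,265])
print('card');P(blobs(d,(V>140)&(S<80),0.045,(150,130,203,195)))
print('spk');P(blobs(d,V<60,0.076,(255,172,307,222)))
print('tray');P(blobs(d,V<75,0.010,(340,180,410,260)))
im=d['img'][120:260,140:420,::-1];cv2.imwrite('pics/w2c.png',cv2.resize(im,(800,400),interpolation=cv2.INTER_CUBIC))
```

```text
[60 13 19] [ 0  9 84] [ 23   9 117] [15  7 69] [30  8 61]
card
   (2688, [484.5, -381.4], [92.8, 75.3], np.float64(0.044), [175.0, 164.0])
spk
   (1315, [509.0, -231.3], [60.6, 52.9], np.float64(0.094), [280.0, 196.0])
tray
   (2900, [560.4, -70.4], [126.7, 87.2], np.float64(0.091), [375.0, 226.0])
```

View pics/w2c.png

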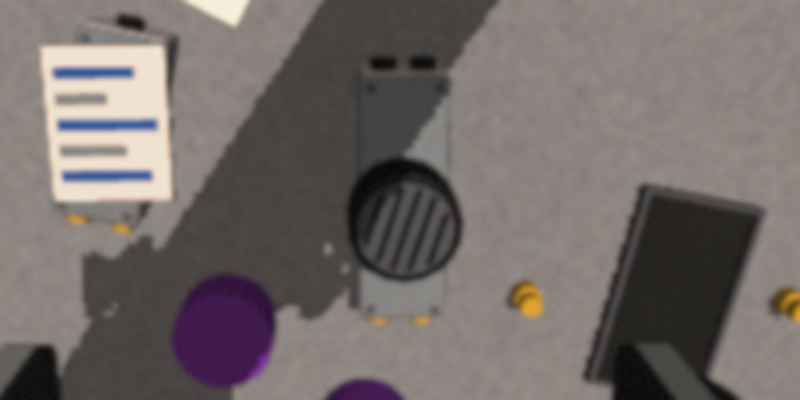

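Run:
```python
from h import *
d=load('w2');c=lambda L:np.array(L)/2.857+[140,120]
def rect(n,L,z):
    w=ray(d,c(L),z)*1000;a=w[2]+w[3]-w[0]-w[1];print(n,w.mean(0).round(1),'yaw',round(np.arctan2(a[1],a[0]),3),'L',np.linalg.norm(a).round(1)/2,'W',np.linalg.norm(w[1]-w[0]).round(1),np.linalg.norm(w[2]-w[3]).round(1))
rect('long',[[362,75],[447,72],[445,312],[360,315]],.04)
rect('card',[[40,46],[165,43],[173,200],[55,202]],.045)
print('spk',ray(d,c([[409,226],[354,226],[462,226],[409,172],[409,281]]),.076)*1000)
w=ray(d,c([[645,187],[762,210],[588,380]]),.01)*1000;print('tray',w,(w[1]+w[2])/2,np.linalg.norm(w[1]-w[0]),np.linalg.norm(w[2]-w[0]),np.arctan2(*(w[2]-w[0])[::-1]))
print('shortbox knobs/sockets',ray(d,c([[130,22]]),.03)*1000,ray(d,c([[77,219],[121,229]]),.03)*1000,'corner',ray(d,c([[80,25],[177,40],[148,218]]),.04)*1000)
```

```text
long [ 509.5 -228. ] yaw 0.102 L 127.05 W 41.8 44.9
card [ 484.  -377.7] yaw 0.096 L 78.5 W 60.4 59.7
spk [[ 513.16769317 -227.41441386]
 [ 515.53806965 -253.35451744]
 [ 510.88417225 -202.42481001]
 [ 486.95882045 -230.36533161]
 [ 540.77140712 -224.3064477 ]]
tray [[ 499.78018984  -95.32142717]
 [ 506.81692584  -29.47372977]
 [ 616.39367619 -107.17036591]] [561.60530102 -68.32204784] 66.22261628473046 117.21391789994499 -0.10126111869213585
shortbox knobs/sockets [[ 434.61331647 -371.76854   ]] [[ 539.32188094 -396.40351557]
 [ 542.73653274 -373.22275661]] corner [[ 437.17831682 -393.76030948]
 [ 440.13212608 -346.57062672]
 [ 532.13362194 -357.40953697]]
```

>>> {"op": "drive_tool", "data": {"targets": [{"travel":[-63,35,0],"twist":[0,0,0.01],"grip":1},{"travel":[-63,35,60],"twist":[0,0,0.01],"grip":1},{"travel":[-63,35,120],"twist":[0,0,0.01],"grip":1},{"travel":[-63,35,180],"twist":[0,0,0.01],"grip":1},{"travel":[-63,35,240],"twist":[0,0,0.01],"grip":1},{"travel":[-63,35,275],"twist":[0,0,0.01],"grip":1},{"travel":[-63,35,300],"twist":[0,0,0.01],"grip":1},{"travel":[-63,35,308],"twist":[0,0,0.01],"grip":1},{"travel":[-63,35,308],"twist":[0,0,0.01],"grip":1}]}}

```text
t: 3.58
position: [0.5142, -0.2203, 0.0618]
eef_rot: [[-0.996, -0.09, -0.001], [-0.09, 0.996, 0.001], [0.001, 0.001, -1.0]]
ft_force: [-0.1, 0.1, 0.5]
width: 0.0853
grip_force: 0.0
```

Run:
```python
from h import *
st();d=snap('wrist','w3')
```

```text
t 3.58 pos [ 514.2 -220.3   61.8] ytool 1.661 j7 [-0.14  0.52  0.57  1.97 -0.4   0.77  2.32] F [-0.1  0.1  0.5] w 85.3 gf 0.0
```

View pics/w3.png

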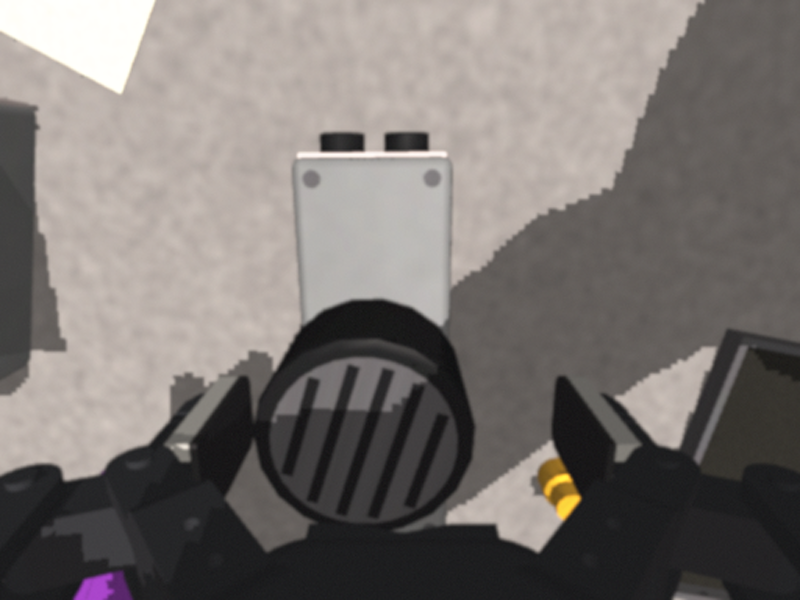

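The speaker is centred at column 365 and the jaws at 402, so I shift about 8 mm toward -y and grip.

>>> {"op": "drive_tool", "data": {"targets": [{"travel":[1,-8,0],"twist":[0,0,0],"grip":1},{"travel":[1,-8,0],"twist":[0,0,0],"grip":1},{"travel":[1,-8,0],"twist":[0,0,0],"grip":-0.2},{"travel":[1,-8,0],"twist":[0,0,0],"grip":-0.6},{"travel":[1,-8,0],"twist":[0,0,0],"grip":-1},{"travel":[1,-8,0],"twist":[0,0,0],"grip":-1},{"travel":[1,-8,0],"twist":[0,0,0],"grip":-1}], "grip_force": 35}}

```text
t: 4.5
position: [0.5138, -0.2307, 0.0628]
eef_rot: [[-0.996, -0.087, 0.001], [-0.087, 0.996, -0.0], [-0.001, -0.0, -1.0]]
ft_force: [-1.4, 0.8, 5.5]
width: 0.055
grip_force: 37.4
```

Run:
```python
from h import *
st();plan(556,83.5,150,1.661)
```

```text
t 4.5 pos [ 513.8 -230.7   62.8] ytool 1.658 j7 [-0.12  0.52  0.57  1.96 -0.4   0.77  2.34] F [-1.4  0.8  5.5] w 55.0 gf 37.4
travel [-69.5, 309.3, -87.2] twist [-0.0, 0.001, -0.003] rows>= 6
```

>>> {"op": "drive_tool", "data": {"targets": [{"travel":[0,0,-25],"twist":[0,0,0],"grip":-1},{"travel":[0,0,-60],"twist":[0,0,0],"grip":-1},{"travel":[-10,50,-70],"twist":[0,0,0],"grip":-1},{"travel":[-22,100,-70],"twist":[0,0,0],"grip":-1},{"travel":[-34,150,-70],"twist":[0,0,0],"grip":-1},{"travel":[-45,200,-70],"twist":[0,0,0],"grip":-1},{"travel":[-57,250,-70],"twist":[0,0,0],"grip":-1},{"travel":[-65,290,-70],"twist":[0,0,0],"grip":-1},{"travel":[-69.5,309,-50],"twist":[0,0,0],"grip":-1},{"travel":[-69.5,309,-30],"twist":[0,0,0],"grip":-1}]}}

```text
t: 5.75
position: [0.5552, 0.0863, 0.0908]
eef_rot: [[-0.996, -0.092, -0.001], [-0.092, 0.996, 0.001], [0.001, 0.001, -1.0]]
ft_force: [0.0, 0.0, -1.6]
width: 0.0553
grip_force: 37.6
```

Run:
```python
from h import *
st();plan(556,83.5,29,1.661)
d=snap('top','t1')
I=hsv(d);u=proj(d,[[.556,.0835,.11]])[0];print(u)
```

```text
t 5.75 pos [555.2  86.3  90.8] ytool 1.663 j7 [-0.66  0.46  0.52  1.95 -0.31  0.81  1.7 ] F [ 0.   0.  -1.6] w 55.3 gf 37.6
travel [-0.5, -2.9, 61.8] twist [0.001, -0.001, 0.002] rows>= 1
[223.41752742 163.81747324]
```

>>> {"op": "drive_tool", "data": {"targets": [{"travel":[0,0,20],"twist":[0,0,0],"grip":-1},{"travel":[0,0,45],"twist":[0,0,0],"grip":-1},{"travel":[0,0,45],"twist":[0,0,0],"grip":-1},{"travel":[0,0,45],"twist":[0,0,0],"grip":-1}]}}

```text
t: 6.3
position: [0.5562, 0.082, 0.0476]
eef_rot: [[-0.996, -0.085, 0.001], [-0.085, 0.996, -0.001], [-0.001, -0.001, -1.0]]
ft_force: [0.0, 0.0, -1.6]
width: 0.0552
grip_force: 37.6
```

Run:
```python
from h import *
st();plan(556,83.5,28,1.661)
```

```text
t 6.3 pos [556.2  82.   47.6] ytool 1.656 j7 [-0.63  0.53  0.49  1.96 -0.36  0.73  1.74] F [ 0.   0.  -1.6] w 55.2 gf 37.6
travel [0.1, 1.5, 19.6] twist [-0.001, 0.001, -0.005] rows>= 1
```

>>> {"op": "drive_tool", "data": {"targets": [{"travel":[0,1,10],"twist":[0,0,0],"grip":-1},{"travel":[0,1,16],"twist":[0,0,0],"grip":-1},{"travel":[0,1,18],"twist":[0,0,0],"grip":-1},{"travel":[0,1,18],"twist":[0,0,0],"grip":-1}]}}

```text
t: 6.8
position: [0.5556, 0.0844, 0.0291]
eef_rot: [[-0.996, -0.087, -0.0], [-0.087, 0.996, -0.0], [0.0, -0.0, -1.0]]
ft_force: [-0.0, -0.1, -2.3]
width: 0.0552
grip_force: 37.6
```

Run:
```python
from h import *
st();snap('wrist','w4');snap('side','s4')
```

```text
t 6.8 pos [555.6  84.4  29.1] ytool 1.658 j7 [-0.61  0.56  0.47  1.97 -0.38  0.7   1.75] F [-0.  -0.1 -2.3] w 55.2 gf 37.6
```

View pics/w4.png

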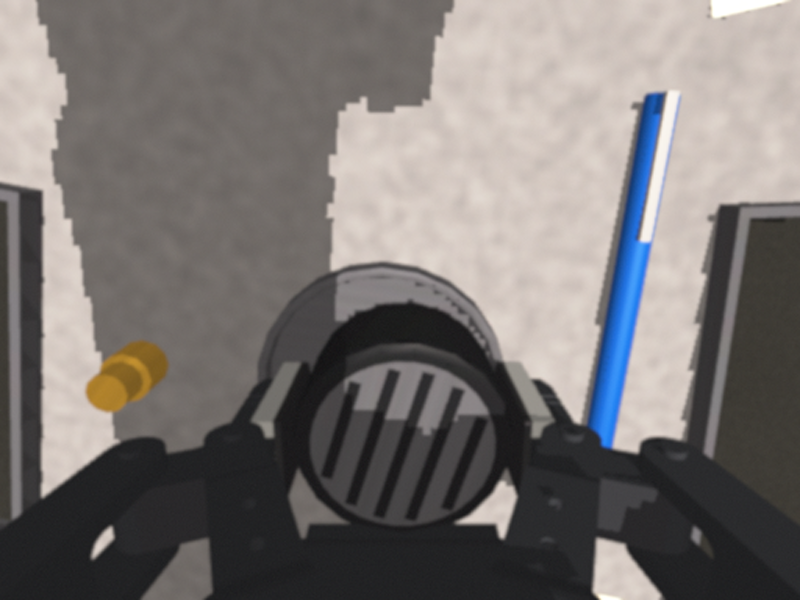

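Run:
```python
from h import *
from scipy.optimize import least_squares
d=load('w4')
w=ray(d,np.array([[258,375],[276,330],[320,284],[380,263],[440,278],[480,312],[500,350]])*.64,.010)*1000;print(w.round(1))
r=least_squares(lambda p:np.hypot(*(w-p[:2]).T)-p[2],[556,84,39]);print(r.x, np.abs(r.fun).max())
r=least_squares(lambda p:np.hypot(*(w-p[:2]).T)-39,[556,84]);print(r.x,r.fun)
w=ray(d,np.array([[306,440],[500,440],[403,346],[403,527]])*.64,.0655)*1000;print('spk',w)
```

```text
[[556.1  40.7]
 [541.   45.9]
 [525.8  58.3]
 [518.1  75.1]
 [521.   92.6]
 [530.2 105.5]
 [541.5 113. ]]
[556.08866674  78.92747028  37.31793929] 0.9952423643128299
[558.27719772  79.34328653] [-0.30158061 -1.34736483 -0.27465105  1.40889351  0.59508803 -0.63679113
 -1.41403692]
spk [[541.91384122  64.91949727]
 [538.66391898 102.07002423]
 [521.04374021  81.7900193 ]
 [560.16670379  85.2506546 ]]
```

>>> {"op": "drive_tool", "data": {"targets": [{"travel":[-1,-4,0],"twist":[0,0,0],"grip":-1},{"travel":[-1,-4,0],"twist":[0,0,0],"grip":-1},{"travel":[-1,-4,1],"twist":[0,0,0],"grip":-1},{"travel":[-1,-4,1],"twist":[0,0,0],"grip":-1},{"travel":[-1,-4,1],"twist":[0,0,0],"grip":0.38},{"travel":[-1,-4,1],"twist":[0,0,0],"grip":0.42},{"travel":[-1,-4,0],"twist":[0,0,0],"grip":0.45},{"travel":[-1,-4,-20],"twist":[0,0,0],"grip":0.6},{"travel":[-1,-4,-60],"twist":[0,0,0],"grip":1},{"travel":[-1,-4,-110],"twist":[0,0,0],"grip":1}]}}

```text
t: 8.15
position: [0.5565, 0.0802, 0.1409]
eef_rot: [[-0.996, -0.087, -0.001], [-0.087, 0.996, -0.0], [0.001, -0.0, -1.0]]
ft_force: [0.4, 0.5, 0.1]
width: 0.0855
grip_force: 0.0
```

Run:
```python
from h import *
st();snap('wrist','w5')
plan(509.5,-230,150,1.672)
```

```text
t 8.15 pos [556.5  80.2 140.9] ytool 1.658 j7 [-0.69  0.39  0.57  1.93 -0.26  0.9   1.66] F [0.4 0.5 0.1] w 85.5 gf 0.0
travel [78.8, -304.9, -3.4] twist [0.003, 0.012, -0.015] rows>= 6
```

View pics/w5.png

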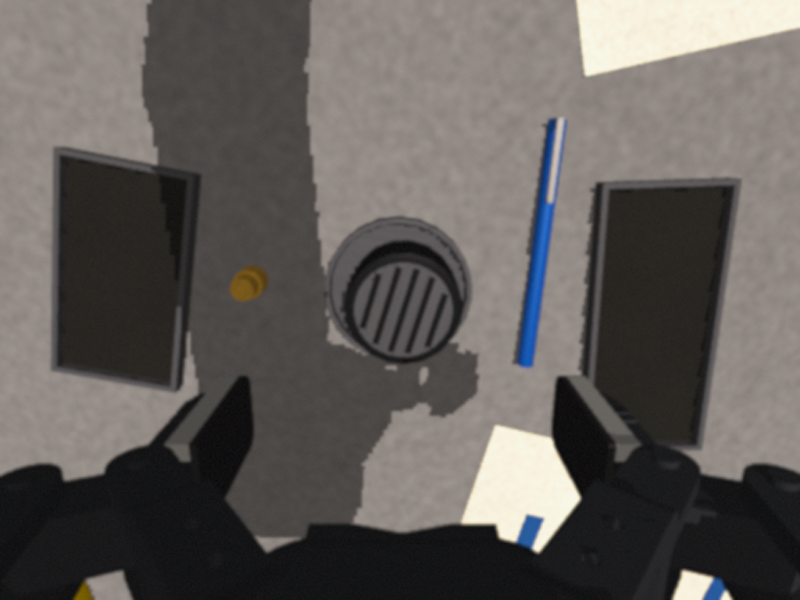

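The speaker is standing in the round tray. From this view I remeasure the tray centre (about (400,287)), the speaker top (404,304) and the corners of both other trays.

Run:
```python
from h import *
d=load('w5');r=lambda L,z:ray(d,np.array(L)*.64,z)*1000
w=r([[329,285],[471,285]],.01);print('round y',w.mean(0),'-x',r([[400,217]],.01),'spk',r([[346,302],[462,302]],.04).mean(0),r([[404,253],[404,357]],.04).mean(0))
def rect(n,w): a=w[2]+w[3]-w[0]-w[1];print(n,w.mean(0).round(1),'yaw',np.arctan2(a[1],a[0]).round(3),np.linalg.norm(a)/2,np.linalg.norm(w[1]-w[0]),np.linalg.norm(w[2]-w[3]))
rect('short',r([[56,148],[200,175],[178,390],[53,369]],.01))
rect('long',r([[599,184],[740,179],[701,447],[582,447]],.01))
w=r([[599,184],[740,179],[701,447]],.01);print('long diag',(w[0]+w[2])/2,np.linalg.norm(w[2]-w[1]),np.arctan2(*(w[2]-w[1])[::-1]))
```

```text
round y [553.86893942  79.32993775] -x [[518.9161898   76.30895911]] spk [554.02020379  81.29431412] [556.18697939  81.48534436]
short [562.2 -64. ] yaw -0.116 117.66496734004811 69.16139276092754 67.59259854818843
long [563.5 215.5] yaw 0.123 147.7767477789853 68.84159415474109 67.76623021865895
long diag [564.11151227 215.2577407 ] 148.96124219579096 0.11905679735665436
```

>>> {"op": "drive_tool", "data": {"targets": [{"travel":[13,-51,0],"twist":[0,0,0.01],"grip":1},{"travel":[27,-105,0],"twist":[0,0,0.01],"grip":1},{"travel":[41,-160,0],"twist":[0,0,0.01],"grip":1},{"travel":[55,-215,0],"twist":[0,0,0.015],"grip":1},{"travel":[70,-270,0],"twist":[0,0,0.015],"grip":1},{"travel":[79,-305,10],"twist":[0,0,0.015],"grip":1},{"travel":[79,-305,40],"twist":[0,0,0.015],"grip":1},{"travel":[79,-305,40],"twist":[0,0,0.015],"grip":1}]}}

```text
t: 9.2
position: [0.5031, -0.23, 0.0984]
eef_rot: [[-0.997, -0.071, -0.004], [-0.071, 0.997, 0.001], [0.004, 0.002, -1.0]]
ft_force: [-0.9, -0.0, 0.1]
width: 0.0853
grip_force: 0.0
```

Run:
```python
from h import *
st();d=snap('wrist','w6');I=hsv(d);V=I[...,2];S=I[...,1];H=I[...,0]
im=d['img'][60:345,100:420,::-1];cv2.imwrite('pics/w6c.png',cv2.resize(im,(674,600),interpolation=cv2.INTER_CUBIC))
```

```text
t 9.2 pos [ 503.1 -230.    98.4] ytool 1.642 j7 [-0.17  0.46  0.63  1.97 -0.36  0.83  2.3 ] F [-0.9 -0.   0.1] w 85.3 gf 0.0
```

View pics/w6c.png

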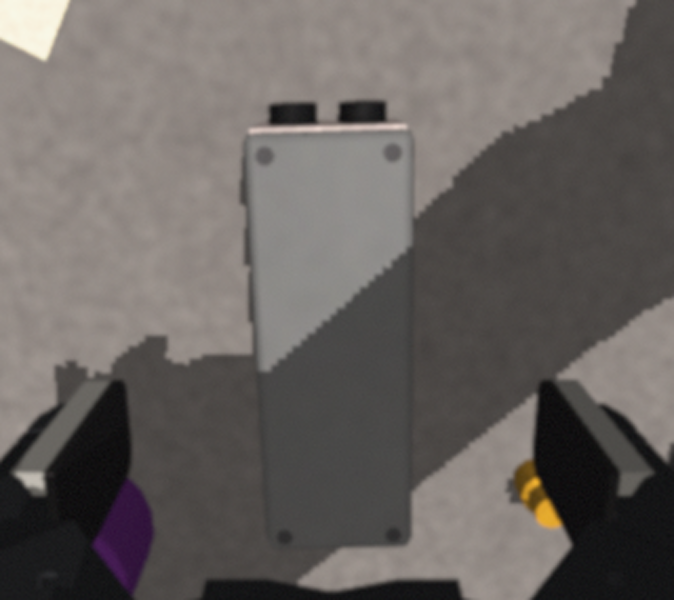

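Run:
```python
from h import *
d=load('w6');w=ray(d,np.array([[247,132],[412,128],[411,545],[267,545]])/2.106+[100,60],.04)*1000
a=w[2]+w[3]-w[0]-w[1];y=np.arctan2(a[1],a[0]);c=w.mean(0);print(w.round(1),c,y,np.linalg.norm(a)/2)
print('purple',proj(d,[[.5,-.25,.036]]),blobs(d,(hsv(d)[...,0]>130)&(hsv(d)[...,1]>100),.036))
s=st();plan(c[0],c[1],31,np.pi/2+y)
```

```text
[[ 449.3 -255.5]
 [ 445.2 -212.6]
 [ 571.8 -199.9]
 [ 574.9 -244.5]] [ 510.29007141 -228.15470923] 0.09387426577775398 126.60830208652126
purple [[224.02376156 208.12195233]] [(892, [577.5, -290.3], [39.6, 17.8], np.float64(-0.31), [159.0, 314.0])]
t 9.25 pos [ 504.4 -229.9   99.4] ytool 1.643 j7 [-0.17  0.46  0.63  1.97 -0.36  0.83  2.3 ] F [ 0.1 -0.4  0.2] w 85.6 gf 0.0
travel [-6.1, 1.3, 68.4] twist [0.001, -0.001, -0.022] rows>= 2
```

>>> {"op": "drive_tool", "data": {"targets": [{"travel":[-6,1,20],"twist":[0,0,-0.02],"grip":1},{"travel":[-6,1,50],"twist":[0,0,-0.02],"grip":1},{"travel":[-6,1,66],"twist":[0,0,-0.02],"grip":1},{"travel":[-6,1,68],"twist":[0,0,-0.02],"grip":1},{"travel":[-6,1,68],"twist":[0,0,-0.02],"grip":0.4},{"travel":[-6,1,68],"twist":[0,0,-0.02],"grip":0},{"travel":[-6,1,68],"twist":[0,0,-0.02],"grip":-1},{"travel":[-6,1,68],"twist":[0,0,-0.02],"grip":-1},{"travel":[-6,1,68],"twist":[0,0,-0.02],"grip":-1}], "grip_force": 60}}

```text
t: 10.38
position: [0.5119, -0.2292, 0.0326]
eef_rot: [[-0.996, -0.092, 0.002], [-0.092, 0.996, -0.0], [-0.002, -0.0, -1.0]]
ft_force: [-1.3, 1.4, 6.2]
width: 0.0447
grip_force: 64.8
```

Run:
```python
from h import *
s=st();plan(564,217,130,np.pi/2+.118)
```

```text
t 10.38 pos [ 511.9 -229.2   32.6] ytool 1.663 j7 [-0.11  0.57  0.55  1.97 -0.45  0.72  2.38] F [-1.3  1.4  6.2] w 44.7 gf 64.8
travel [-93.2, 439.5, -97.3] twist [-0.0, 0.002, -0.026] rows>= 8
```

>>> {"op": "drive_tool", "data": {"targets": [{"travel":[0,0,-35],"twist":[0,0,0],"grip":-1},{"travel":[0,0,-90],"twist":[0,0,0],"grip":-1},{"travel":[-12,55,-97],"twist":[0,0,0],"grip":-1},{"travel":[-24,112,-97],"twist":[0,0,0],"grip":-1},{"travel":[-36,170,-97],"twist":[0,0,0],"grip":-1},{"travel":[-48,228,-97],"twist":[0,0,0],"grip":-1},{"travel":[-60,286,-97],"twist":[0,0,0],"grip":-1},{"travel":[-73,344,-97],"twist":[0,0,-0.026],"grip":-1},{"travel":[-85,400,-97],"twist":[0,0,-0.026],"grip":-1},{"travel":[-93,440,-97],"twist":[0,0,-0.026],"grip":-1}]}}

```text
t: 11.62
position: [0.5614, 0.2216, 0.1271]
eef_rot: [[-0.993, -0.121, -0.002], [-0.121, 0.993, 0.0], [0.002, 0.001, -1.0]]
ft_force: [0.5, -0.1, -4.0]
width: 0.0446
grip_force: 63.6
```

>>> {"op": "drive_tool", "data": {"targets": [{"travel":[0,0,0],"twist":[0,0,0],"grip":-1},{"travel":[0,0,0],"twist":[0,0,0],"grip":-1}]}}

```text
t: 11.88
position: [0.5618, 0.2168, 0.1271]
eef_rot: [[-0.993, -0.118, -0.002], [-0.118, 0.993, -0.002], [0.002, -0.002, -1.0]]
ft_force: [-0.1, 0.5, -4.4]
width: 0.0447
grip_force: 63.6
```

Run:
```python
from h import *
st();snap('wrist','w7')
plan(564,217,60,np.pi/2+.118)
```

```text
t 11.88 pos [561.8 216.8 127.1] ytool 1.689 j7 [-0.86  0.48  0.53  1.83 -0.29  0.91  1.49] F [-0.1  0.5 -4.4] w 44.7 gf 63.6
travel [-2.1, 1.3, 67.4] twist [-0.002, -0.002, -0.002] rows>= 2
```

View pics/w7.png

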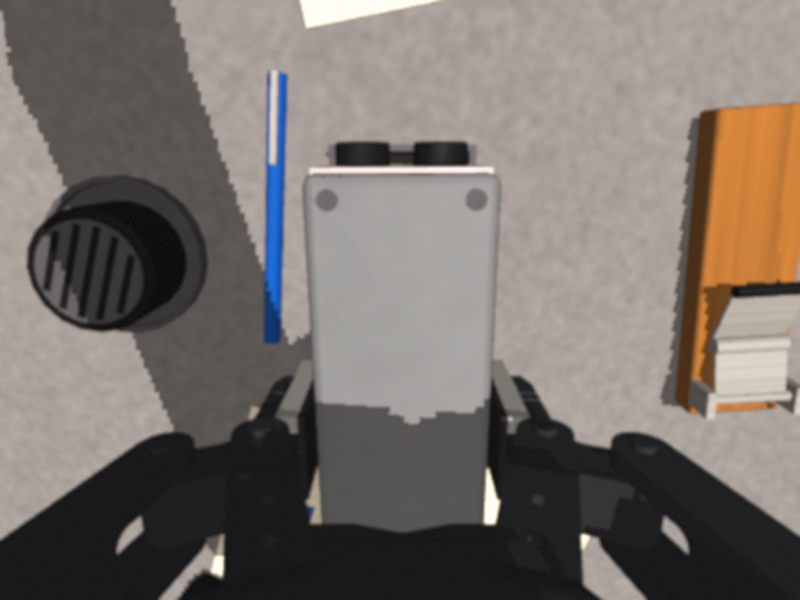

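The box covers the tray, whose corners just show beside the knobs at (330,145) and (478,145).

Run:
```python
from h import *
d=load('w7')
w=ray(d,np.array([[330,145],[478,145]])*.64,.01)*1000;print('tray -x edge',w,w.mean(0), 'centre',w.mean(0)+74.5*np.array([np.cos(.118),np.sin(.118)]),np.linalg.norm(w[1]-w[0]))
w=ray(d,np.array([[303,172],[500,172]])*.64,.1345)*1000;print('box -x edge',w,w.mean(0),w.mean(0)+64*np.array([np.cos(.118),np.sin(.118)]),np.linalg.norm(w[1]-w[0]))
```

```text
tray -x edge [[493.99542043 175.80302329]
 [486.02315851 242.68189464]] [490.00928947 209.24245896] centre [563.99122202 218.01307218] 67.35235996626456
box -x edge [[500.48332762 187.63034027]
 [495.31573484 230.95661704]] [497.89953123 209.29347866] [561.45447999 216.82796518] 43.633361931658854
```

>>> {"op": "drive_tool", "data": {"targets": [{"travel":[-2.5,1,25],"twist":[0,0,0],"grip":-1},{"travel":[-2.5,1,55],"twist":[0,0,0],"grip":-1},{"travel":[-2.5,1,75],"twist":[0,0,0],"grip":-1},{"travel":[-2.5,1,84],"twist":[0,0,0],"grip":-1},{"travel":[-2.5,1,88],"twist":[0,0,0],"grip":-1},{"travel":[-2.5,1,89.5],"twist":[0,0,0],"grip":-1},{"travel":[-2.5,1,90],"twist":[0,0,0],"grip":-1}]}}

```text
t: 12.8
position: [0.566, 0.2195, 0.0391]
eef_rot: [[-0.993, -0.118, 0.001], [-0.118, 0.993, 0.001], [-0.002, 0.001, -1.0]]
ft_force: [0.4, 1.5, -3.9]
width: 0.0448
grip_force: 63.6
```

Run:
```python
from h import *
st()
```

```text
t 12.8 pos [566.  219.5  39.1] ytool 1.689 j7 [-0.81  0.61  0.46  1.85 -0.38  0.76  1.55] F [ 0.4  1.5 -3.9] w 44.8 gf 63.6
```

Down a further 2 mm, release, and retreat.

>>> {"op": "drive_tool", "data": {"targets": [{"travel":[1,-1,1.5],"twist":[0,0,0],"grip":-1},{"travel":[1,-1,2.5],"twist":[0,0,0],"grip":-1},{"travel":[1,-1,2.5],"twist":[0,0,0],"grip":0.15},{"travel":[1,-1,2.5],"twist":[0,0,0],"grip":0.25},{"travel":[1,-1,2],"twist":[0,0,0],"grip":0.5},{"travel":[1,-1,-20],"twist":[0,0,0],"grip":1},{"travel":[1,-1,-70],"twist":[0,0,0],"grip":1},{"travel":[1,-1,-120],"twist":[0,0,0],"grip":1},{"travel":[1,-1,-150],"twist":[0,0,0],"grip":1},{"travel":[1,-1,-150],"twist":[0,0,0],"grip":1}]}}

```text
t: 14.05
position: [0.5673, 0.2187, 0.1933]
eef_rot: [[-0.993, -0.117, 0.008], [-0.117, 0.993, 0.005], [-0.008, 0.004, -1.0]]
ft_force: [-0.2, 0.2, 0.6]
width: 0.0855
grip_force: 0.0
```

Run:
```python
from h import *
st();d=snap('wrist','w8');H,S,V=[hsv(d)[...,i] for i in range(3)]
print(hsv(d)[190,262])
c=proj(d,[[.564,.218,.044]])[0].astype(int);print(c)
for th in (95,110,125): print(blobs(d,(V>th)&(S<40),.044,(195,90,325,250))[:2])
m=((S>110)&(H<22)&(V>80));print('rest wood',blobs(d,m,.016,None,300)[:3])
plan(486,-378,230,np.pi/2+.097)
```

```text
t 14.05 pos [567.3 218.7 193.3] ytool 1.688 j7 [-0.89  0.4   0.57  1.78 -0.25  1.02  1.46] F [-0.2  0.2  0.6] w 85.5 gf 0.0
[ 12   9 140]
[255 174]
[(6242, [553.6, 217.2], [110.0, 44.1], np.float64(0.123), [256.0, 157.0]), (5668, [559.6, 257.2], [140.6, 47.2], np.float64(0.116), [305.0, 174.0])]
[(6052, [553.0, 217.1], [109.1, 43.2], np.float64(0.126), [256.0, 156.0]), (5518, [559.6, 257.2], [140.6, 47.2], np.float64(0.116), [306.0, 174.0])]
[(5782, [553.0, 217.2], [109.1, 41.7], np.float64(0.127), [255.0, 154.0]), (5384, [559.6, 257.2], [140.6, 47.2], np.float64(0.116), [306.0, 174.0])]
rest wood [(4901, [519.2, 376.4], [131.4, 45.7], np.float64(0.183), [427.0, 130.0]), (370, [559.1, 5.0], [27.7, 15.1], np.float64(-1.365), [26.0, 136.0])]
travel [149.0, -582.8, -41.0] twist [0.002, 0.004, 0.021] rows>= 10
```

View pics/w8.png

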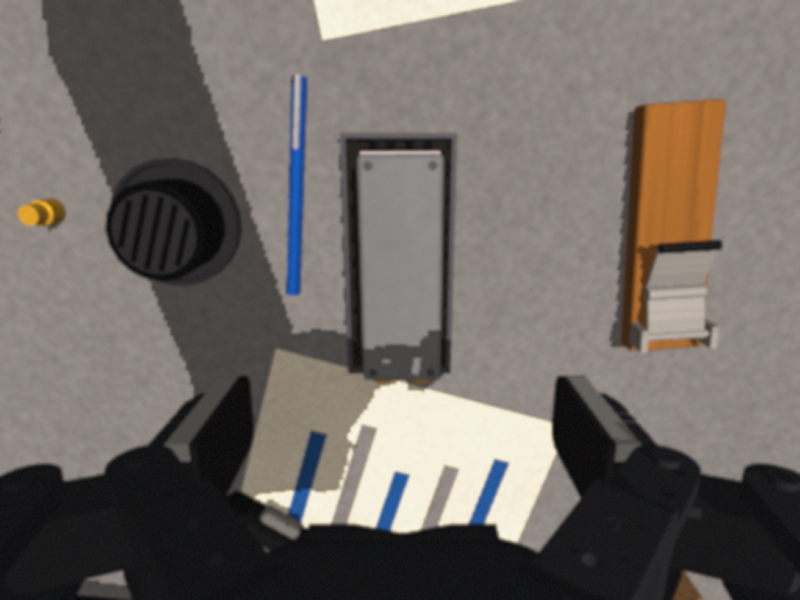

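The long box lies in its tray: box top (360–441, 152–378), tray outer edge starting at row 134. I'll check the offset.

Run:
```python
from h import *
d=load('w8');r=lambda L,z:ray(d,np.array(L)*.64,z)*1000
u=np.array([np.cos(.118),np.sin(.118)])
t=r([[343,134],[455,134]],.01);b=r([[360,152],[441,152]],.044);e=r([[365,378],[438,378]],.044)
print('tray',t.mean(0)+u*76,'box',b.mean(0)+u*65,(b.mean(0)+e.mean(0))/2,np.linalg.norm(e.mean(0)-b.mean(0)))
# rest: -x edge and sides
w=r([[639,106],[725,99]],.016);print('rest -x corners',w,w.mean(0)+75*np.array([np.cos(.186),np.sin(.186)]),np.linalg.norm(w[1]-w[0]))
```

```text
tray [565.9153985  217.89354455] box [564.58253541 218.53293283] [563.41032921 218.63414213] 127.69661143073023
rest -x corners [[460.07438653 340.09109181]
 [450.85397132 386.74163115]] [529.17056487 377.2860648 ] 47.553011236458254
```

>>> {"op": "drive_tool", "data": {"targets": [{"travel":[149,-583,0],"twist":[0,0,0.02],"grip":1},{"travel":[149,-583,0],"twist":[0,0,0.02],"grip":1},{"travel":[149,-583,0],"twist":[0,0,0.02],"grip":1},{"travel":[149,-583,0],"twist":[0,0,0.02],"grip":1},{"travel":[149,-583,0],"twist":[0,0,0.02],"grip":1},{"travel":[149,-583,0],"twist":[0,0,0.02],"grip":1},{"travel":[149,-583,0],"twist":[0,0,0.02],"grip":1},{"travel":[149,-583,0],"twist":[0,0,0.02],"grip":1},{"travel":[149,-583,0],"twist":[0,0,0.02],"grip":1},{"travel":[149,-583,0],"twist":[0,0,0.02],"grip":1}]}}

```text
t: 15.35
position: [0.4824, -0.3817, 0.187]
eef_rot: [[-0.996, -0.094, -0.003], [-0.094, 0.996, -0.0], [0.003, -0.0, -1.0]]
ft_force: [-0.2, 0.9, -0.6]
width: 0.0854
grip_force: 0.0
```

>>> {"op": "drive_tool", "data": {"targets": [{"travel":[0,0,30],"twist":[0,0,0],"grip":1},{"travel":[0,0,60],"twist":[0,0,0],"grip":1},{"travel":[0,0,60],"twist":[0,0,0],"grip":1}]}}

```text
t: 15.72
position: [0.4823, -0.3761, 0.1243]
eef_rot: [[-0.995, -0.098, -0.008], [-0.098, 0.995, 0.005], [0.007, 0.006, -1.0]]
ft_force: [-1.3, -0.6, -0.4]
width: 0.0851
grip_force: 0.0
```

Run:
```python
from h import *
s=st();d=snap('wrist','w9');I=hsv(d);H,S,V=I[...,0],I[...,1],I[...,2]
c=proj(d,[[.484,-.378,.045]])[0].astype(int);print(c,I[c[1],c[0]])
m=((V>190)).astype(np.uint8);m=cv2.morphologyEx(m,cv2.MORPH_CLOSE,np.ones((15,15)))
for th in (150,190):
  m=cv2.morphologyEx((V>th).astype(np.uint8),cv2.MORPH_CLOSE,np.ones((15,15)));print(blobs(d,m,.045,(c[0]-90,c[1]-90,c[0]+90,c[1]+90),300)[:3])
```

```text
t 15.72 pos [ 482.3 -376.1  124.3] ytool 1.669 j7 [ 0.04  0.55  0.71  1.81 -0.43  0.95  2.61] F [-1.3 -0.6 -0.4] w 85.1 gf 0.0
[253 208] [107 196 151]
[(8789, [474.4, -380.2], [81.7, 61.2], np.float64(0.081), [251.0, 190.0]), (390, [426.8, -342.2], [27.0, 10.3], np.float64(-1.473), [321.0, 123.0])]
[(7785, [475.6, -380.1], [78.2, 59.1], np.float64(0.1), [252.0, 192.0]), (337, [426.4, -341.9], [25.1, 9.7], np.float64(-1.473), [322.0, 122.0])]
```

>>> {"op": "drive_tool", "data": {"targets": [{"travel":[0,0,0],"twist":[0,0,0],"grip":1},{"travel":[0,0,0],"twist":[0,0,0],"grip":1}]}}

```text
t: 16.02
position: [0.486, -0.379, 0.1297]
eef_rot: [[-0.995, -0.098, 0.002], [-0.098, 0.995, -0.001], [-0.002, -0.001, -1.0]]
ft_force: [-0.2, 0.2, -0.5]
width: 0.0855
grip_force: 0.0
```

Run:
```python
from h import *
s=st();d=snap('wrist','w10');I=hsv(d);H,S,V=I[...,0],I[...,1],I[...,2]
m=cv2.morphologyEx((V>190).astype(np.uint8),cv2.MORPH_CLOSE,np.ones((15,15)));b=blobs(d,m,.045,(163,110,343,298),300);print(b[:3])
k=np.zeros_like(m);k[110:298,163:343]=1;cs,_=cv2.findContours(m*k,0,2);c=max(cs,key=cv2.contourArea);print(cv2.approxPolyDP(c,6,True)[:,0].tolist(),ray(d,cv2.approxPolyDP(c,6,True)[:,0],.045)*1000)
t=snap('top','t10');J=hsv(t);print(blobs(t,(J[...,2]>150)&(J[...,1]<80),.045,(370,160,410,215)))
s2=snap('side','s10')
```

```text
t 16.02 pos [ 486.  -379.   129.7] ytool 1.669 j7 [ 0.04  0.54  0.71  1.81 -0.43  0.95  2.61] F [-0.2  0.2 -0.5] w 85.5 gf 0.0
[(8051, [477.3, -379.9], [82.4, 59.1], np.float64(0.099), [257.0, 184.0]), (383, [426.5, -344.0], [25.2, 10.4], np.float64(-1.472), [324.0, 115.0])]
[[254, 128], [253, 142], [211, 143], [214, 224], [259, 231], [263, 247], [266, 231], [289, 232], [300, 218], [302, 143]] [[ 436.52765854 -385.74562095]
 [ 445.3833049  -385.53506173]
 [ 448.67186517 -412.22436872]
 [ 504.02311118 -406.85453107]
 [ 506.13119191 -375.56884191]
 [ 517.91178622 -371.56326884]
 [ 505.65253743 -370.75307579]
 [ 504.82131766 -354.83747459]
 [ 493.82084058 -348.65517714]
 [ 442.92546282 -354.27291407]]
[]
```

View pics/w10.png

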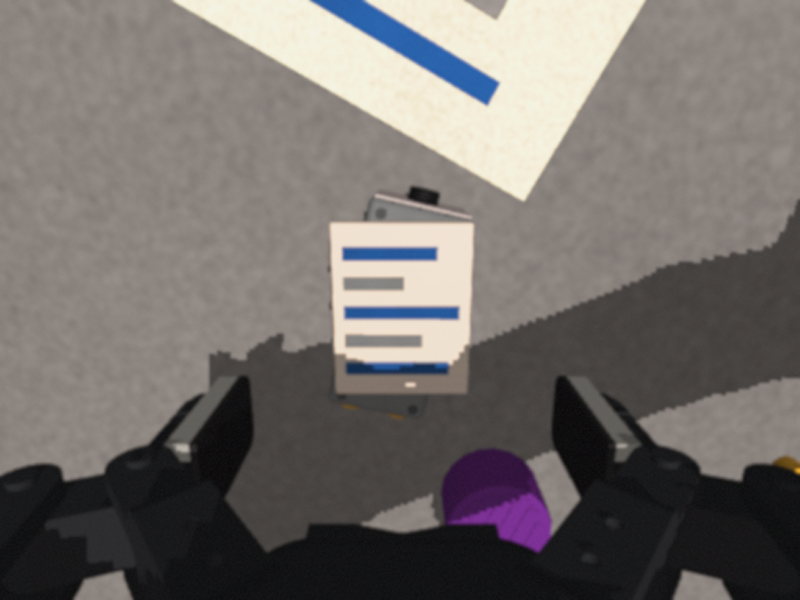

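The card corners are at (330,222), (474,222), (468,393) and (335,393); part of it is in shadow. The short box shows beneath, rotated clockwise.

Run:
```python
from h import *
d=load('w10');w=ray(d,np.array([[330,222],[474,222],[468,393],[335,393]])*.64,.045)*1000
a=w[2]+w[3]-w[0]-w[1];y=np.arctan2(a[1],a[0]);c=w.mean(0);print(c,y,np.linalg.norm(a)/2,np.linalg.norm(w[1]-w[0]))
v=ray(d,np.array([[371,195],[472,215],[425,413],[338,400]])*.64,.04)*1000;print('box',v,(v[1]-v[0])@[0,0] ,np.arctan2(*(v[0]-v[1]))  )
print('purple nearest',ray(d,np.array([[443,490],[490,450]])*.64,.036)*1000)
plan(c[0],c[1],49,np.pi/2+y)
```

```text
[ 483.48400764 -379.12521456] 0.09586394723772515 76.99268004171786 58.9319542058629
box [[ 436.00933053 -396.5869408 ]
 [ 440.04127826 -353.94738774]
 [ 533.46939565 -363.25440498]
 [ 530.79158394 -404.15244369]] 0.0 -3.0473141152116465
purple nearest [[ 577.31999616 -349.1380593 ]
 [ 552.46479605 -329.10840841]]
travel [2.4, -0.2, 80.2] twist [-0.001, 0.001, 0.003] rows>= 2
```

>>> {"op": "drive_tool", "data": {"targets": [{"travel":[2,0,30],"twist":[0,0,0],"grip":1},{"travel":[2,0,60],"twist":[0,0,0],"grip":1},{"travel":[2,0,75],"twist":[0,0,0],"grip":1},{"travel":[2,0,79],"twist":[0,0,0],"grip":1},{"travel":[2,0,79],"twist":[0,0,0],"grip":0.6},{"travel":[2,0,79],"twist":[0,0,0],"grip":0.3},{"travel":[2,0,79],"twist":[0,0,0],"grip":0},{"travel":[2,0,79],"twist":[0,0,0],"grip":0},{"travel":[2,0,79],"twist":[0,0,0],"grip":0}], "grip_force": 30}}

```text
t: 17.3
position: [0.4841, -0.3796, 0.0507]
eef_rot: [[-0.995, -0.098, 0.002], [-0.098, 0.995, -0.002], [-0.002, -0.002, -1.0]]
ft_force: [0.4, 0.6, 7.3]
width: 0.0587
grip_force: 32.7
```

Run:
```python
from h import *
s=st()
```

```text
t 17.3 pos [ 484.1 -379.6   50.7] ytool 1.669 j7 [ 0.1   0.65  0.64  1.84 -0.51  0.82  2.67] F [0.4 0.6 7.3] w 58.7 gf 32.7
```

>>> {"op": "drive_tool", "data": {"targets": [{"travel":[0,0,-15],"twist":[0,0,0],"grip":0},{"travel":[0,0,-50],"twist":[0,0,0],"grip":0},{"travel":[-5,45,-75],"twist":[0,0,0],"grip":0},{"travel":[-10,100,-75],"twist":[0,0,0],"grip":0},{"travel":[-15,155,-75],"twist":[0,0,0],"grip":0},{"travel":[-20,210,-75],"twist":[0,0,0],"grip":0},{"travel":[-26,265,-75],"twist":[0,0,0],"grip":0},{"travel":[-31,320,-75],"twist":[0,0,0],"grip":0},{"travel":[-37,375,-75],"twist":[0,0,0],"grip":0},{"travel":[-42,430,-75],"twist":[0,0,0],"grip":0}]}}

```text
t: 18.55
position: [0.4824, 0.0552, 0.1248]
eef_rot: [[-0.995, -0.098, 0.0], [-0.098, 0.995, 0.001], [-0.0, 0.001, -1.0]]
ft_force: [0.5, -0.7, -0.8]
width: 0.059
grip_force: 32.5
```

Run:
```python
from h import *
s=st();plan(475,368,125,np.pi/2+.186)
```

```text
t 18.55 pos [482.4  55.2 124.8] ytool 1.669 j7 [-0.82  0.29  0.7   2.12 -0.25  0.82  1.7 ] F [ 0.5 -0.7 -0.8] w 59.0 gf 32.5
travel [-23.2, 312.0, 0.0] twist [0.001, 0.0, -0.088] rows>= 6
```

>>> {"op": "drive_tool", "data": {"targets": [{"travel":[-4,55,0],"twist":[0,0,-0.02],"grip":0},{"travel":[-8,110,0],"twist":[0,0,-0.04],"grip":0},{"travel":[-12,165,0],"twist":[0,0,-0.06],"grip":0},{"travel":[-16,220,0],"twist":[0,0,-0.088],"grip":0},{"travel":[-20,270,0],"twist":[0,0,-0.088],"grip":0},{"travel":[-22,300,0],"twist":[0,0,-0.088],"grip":0},{"travel":[-23,312,0],"twist":[0,0,-0.088],"grip":0},{"travel":[-23,312,0],"twist":[0,0,-0.088],"grip":0},{"travel":[-23,312,0],"twist":[0,0,-0.088],"grip":0}]}}

```text
t: 19.68
position: [0.4757, 0.3635, 0.1242]
eef_rot: [[-0.983, -0.182, -0.0], [-0.182, 0.983, -0.002], [0.001, -0.002, -1.0]]
ft_force: [0.9, -0.4, -0.3]
width: 0.0589
grip_force: 32.5
```

Run:
```python
from h import *
s=st();snap('wrist','w11');d=load('w11')
I=hsv(d);H,S,V=I[...,0],I[...,1],I[...,2]
m=(S>110)&(H<22)&(V>60)
print('wood',blobs(d,m,.016,None,200)[:4])
z=s['position'][2]-.0107+.005
print('white',blobs(d,(V>140)&(S<80),z,(150,100,380,300),300)[:4])
print(proj(d,[[.5275,.378,.016],[.4543,.3642,.016],[.475,.368,z]]))
snap('side','s11')
```

```text
t 19.68 pos [475.7 363.5 124.2] ytool 1.754 j7 [-1.16  0.48  0.55  1.85 -0.31  0.91  1.28] F [ 0.9 -0.4 -0.3] w 58.9 gf 32.5
wood [(1524, [375.6, 285.8], [45.6, 40.3], np.float64(-1.563), [180.0, 39.0]), (468, [454.9, 365.9], [44.5, 5.9], np.float64(-1.387), [266.0, 167.0])]
white [(14176, [449.8, 366.4], [86.5, 69.9], np.float64(-1.286), [319.0, 190.0]), (2180, [420.0, 356.6], [46.5, 23.2], np.float64(-1.387), [264.0, 122.0]), (505, [434.0, 340.1], [15.7, 9.6], np.float64(-1.336), [216.0, 159.0]), (305, [420.3, 320.9], [13.5, 8.2], np.float64(1.203), [175.0, 113.0])]
[[263.18363721 258.46994805]
 [263.39009053 165.82492762]
 [267.19405078 260.14217603]]
```

View pics/w11.png

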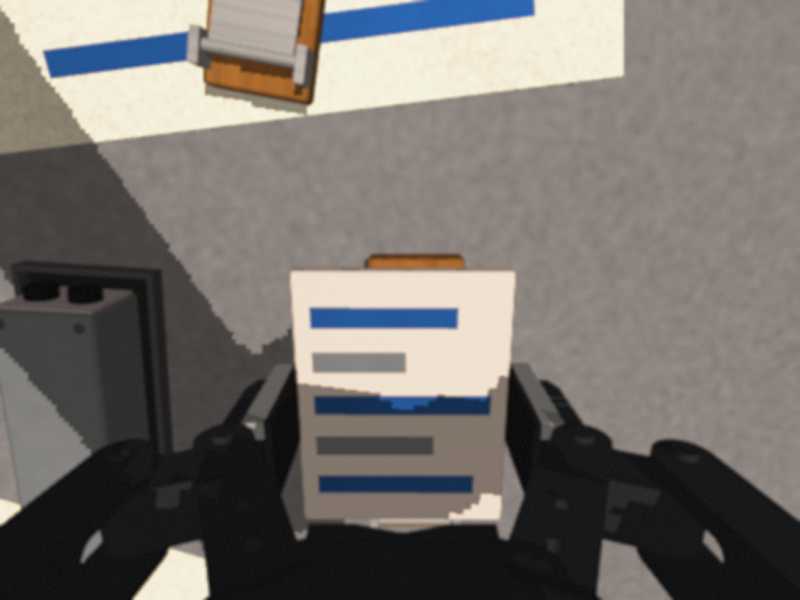

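The card is held level and square: (290–516, 270–522). The rest's -x edge shows behind it at columns 367–465, row 256.

Run:
```python
from h import *
d=load('w11');r=lambda L,z:ray(d,np.array(L)*.64,z)*1000
u=np.array([np.cos(.186),np.sin(.186)]);n=np.array([-u[1],u[0]])
w=r([[367,256],[465,256]],.016);print(w,np.linalg.norm(w[1]-w[0]));rc=w.mean(0)+75*u
c=r([[290,270],[516,270],[505,522],[303,522]],.1185);a=c[2]+c[3]-c[0]-c[1];cc=c.mean(0)
print('rest',rc,'card',cc,'yaw',np.arctan2(a[1],a[0]),np.linalg.norm(a)/2,np.linalg.norm(c[1]-c[0]),'card in rest',(cc-rc)@u,(cc-rc)@n)
p=np.array([475.7,363.5]);print('tcp in rest',(p-rc)@u,(p-rc)@n)
```

```text
[[456.63464277 343.57799418]
 [448.32868152 388.33630522]] 45.52247137070944
rest [526.1880481  379.82685303] card [475.4040938  364.08351127] yaw 0.18780803858349976 77.88695511679344 58.735314256924674 card in rest -52.819429530214634 -6.080352582752342
tcp in rest -52.636535553307404 -6.708521092581695
```

>>> {"op": "drive_tool", "data": {"targets": [{"travel":[0,6,20],"twist":[0,0,0],"grip":0},{"travel":[0,6,50],"twist":[0,0,0],"grip":0},{"travel":[0,6,75],"twist":[0,0,0],"grip":0},{"travel":[0,6,85],"twist":[0,0,0],"grip":0},{"travel":[0,6,85],"twist":[0,0,0],"grip":0},{"travel":[0,6,85],"twist":[0,0,0],"grip":0},{"travel":[0,6,85],"twist":[0,0,0],"grip":0}]}}

```text
t: 20.65
position: [0.4748, 0.3726, 0.0404]
eef_rot: [[-0.983, -0.185, 0.002], [-0.185, 0.983, 0.002], [-0.002, 0.001, -1.0]]
ft_force: [0.5, -0.1, 0.1]
width: 0.0589
grip_force: 32.5
```

Run:
```python
from h import *
s=st();d=snap('wrist','w12')
u=np.array([np.cos(.186),np.sin(.186)]);n=np.array([-u[1],u[0]])
I=hsv(d);m=((I[...,1]>110)&(I[...,0]<22)&(I[...,2]>70))
m[:, :150]=0;m[:90]=0
b=blobs(d,m,.016,None,150);print(b[:4])
k=cv2.findContours(m.astype(np.uint8),0,2)[0];k=max(k,key=cv2.contourArea);print(cv2.approxPolyDP(k,3,True)[:,0].tolist(),ray(d,cv2.approxPolyDP(k,3,True)[:,0],.016)*1000)
p=np.array(s['position'][:2])*1000
for rc in ([526.2,379.8],[527.5,378]): print((p-rc)@u,(p-rc)@n)
```

```text
t 20.65 pos [474.8 372.6  40.4] ytool 1.757 j7 [-1.12  0.6   0.48  1.86 -0.39  0.76  1.33] F [ 0.5 -0.1  0.1] w 58.9 gf 32.5
[(279, [529.9, 380.2], [43.8, 4.5], np.float64(-1.386), [252.0, 334.0])]
[[292, 335], [211, 333], [253, 339]] [[525.53421133 401.63081991]
 [532.30594734 358.3572965 ]
 [531.95880678 381.35118525]]
-51.8072040005098 2.4562647821974495
-52.75190847721195 4.465626235918217
```

>>> {"op": "drive_tool", "data": {"targets": [{"travel":[0,-2.5,6],"twist":[0,0,0],"grip":0},{"travel":[0,-2.5,10],"twist":[0,0,0],"grip":0},{"travel":[0,-2.5,11.5],"twist":[0,0,0],"grip":0},{"travel":[0,-2.5,11.5],"twist":[0,0,0],"grip":0},{"travel":[0,-2.5,11.5],"twist":[0,0,0],"grip":0}]}}

```text
t: 21.32
position: [0.4745, 0.3697, 0.0278]
eef_rot: [[-0.983, -0.185, 0.0], [-0.185, 0.983, 0.0], [-0.0, 0.0, -1.0]]
ft_force: [0.0, -1.4, -1.7]
width: 0.0592
grip_force: 32.5
```

Run:
```python
from h import *
s=st();d=snap('side','s13')
u=np.array([np.cos(.186),np.sin(.186)]);n=np.array([-u[1],u[0]])
p=np.array(s['position'][:2])*1000
for rc in ([526.2,379.8],[527.5,378]): print((p-rc)@u,(p-rc)@n)
```

```text
t 21.32 pos [474.5 369.7  27.8] ytool 1.757 j7 [-1.1   0.62  0.47  1.87 -0.4   0.74  1.34] F [ 0.  -1.4 -1.7] w 59.2 gf 32.5
-52.65241890732639 -0.3692301197992366
-53.59712338402854 1.6401313339215293
```

>>> {"op": "drive_tool", "data": {"targets": [{"travel":[-7,0,-0.5],"twist":[0,0,0],"grip":0},{"travel":[-14,0,-0.5],"twist":[0,0,0],"grip":0},{"travel":[-21,0,-0.5],"twist":[0,0,0],"grip":0},{"travel":[-28,0,-0.5],"twist":[0,0,0],"grip":0},{"travel":[-35,0,-0.5],"twist":[0,0,0],"grip":0},{"travel":[-41,0,-0.5],"twist":[0,0,0],"grip":0},{"travel":[-47,0,-0.5],"twist":[0,0,0],"grip":0},{"travel":[-53,0,-0.5],"twist":[0,0,0],"grip":0},{"travel":[-58,0,-0.5],"twist":[0,0,0],"grip":0},{"travel":[-58,0,-0.5],"twist":[0,0,0],"grip":0}]}}

```text
t: 22.62
position: [0.5325, 0.3804, 0.0282]
eef_rot: [[-0.983, -0.185, 0.002], [-0.185, 0.983, 0.0], [-0.002, -0.0, -1.0]]
ft_force: [-0.6, 0.3, -2.4]
width: 0.0587
grip_force: 32.7
```

Run:
```python
from h import *
s=st()
u=np.array([np.cos(.186),np.sin(.186)]);n=np.array([-u[1],u[0]])
p=np.array(s['position'][:2])*1000
for rc in ([526.2,379.8],[527.5,378]): print((p-rc)@u,(p-rc)@n)
```

```text
t 22.62 pos [532.5 380.4  28.2] ytool 1.757 j7 [-1.03  0.7   0.46  1.73 -0.41  0.81  1.38] F [-0.6  0.3 -2.4] w 58.7 gf 32.7
6.267103075003242 -0.5851879957860465
5.322398598301091 1.424173457934721
```

>>> {"op": "drive_tool", "data": {"targets": [{"travel":[-3,0,0],"twist":[0,0,0],"grip":0},{"travel":[-5,0,0],"twist":[0,0,0],"grip":0},{"travel":[-7,0,0],"twist":[0,0,0],"grip":0},{"travel":[-7,0,0.5],"twist":[0,0,0],"grip":0},{"travel":[-7,0,1],"twist":[0,0,0],"grip":0}]}}

```text
t: 23.25
position: [0.5389, 0.3816, 0.0275]
eef_rot: [[-0.983, -0.185, 0.001], [-0.185, 0.983, 0.0], [-0.001, 0.0, -1.0]]
ft_force: [0.2, -0.6, -2.8]
width: 0.059
grip_force: 32.8
```

Run:
```python
from h import *
s=st();snap('wrist','w14')
u=np.array([np.cos(.186),np.sin(.186)]);n=np.array([-u[1],u[0]])
p=np.array(s['position'][:2])*1000
for rc in ([526.2,379.8],[527.5,378]): print((p-rc)@u,(p-rc)@n)
```

```text
t 23.25 pos [538.9 381.6  27.5] ytool 1.757 j7 [-1.03  0.71  0.46  1.72 -0.41  0.81  1.38] F [ 0.2 -0.6 -2.8] w 59.0 gf 32.8
12.843822051849019 -0.5403451750810216
11.899117575146867 1.4690162786397456
```

>>> {"op": "drive_tool", "data": {"targets": [{"travel":[0,0,0],"twist":[0,0,0],"grip":0.45},{"travel":[0,0,0],"twist":[0,0,0],"grip":0.6},{"travel":[0,0,0],"twist":[0,0,0],"grip":1},{"travel":[0,0,0],"twist":[0,0,0],"grip":1},{"travel":[0,0,-20],"twist":[0,0,0],"grip":1},{"travel":[0,0,-60],"twist":[0,0,0],"grip":1},{"travel":[20,0,-120],"twist":[0,0,0],"grip":1},{"travel":[40,0,-150],"twist":[0,0,0],"grip":1},{"travel":[40,0,-150],"twist":[0,0,0],"grip":1},{"travel":[40,0,-150],"twist":[0,0,0],"grip":1}]}}

```text
t: 24.55
position: [0.499, 0.3742, 0.1775]
eef_rot: [[-0.983, -0.185, 0.0], [-0.185, 0.983, 0.0], [-0.0, 0.0, -1.0]]
ft_force: [0.1, 0.1, -0.5]
width: 0.085
grip_force: 0.0
```

Run:
```python
from h import *
s=st();d=snap('wrist','w15')
I=hsv(d);H,S,V=I[...,0],I[...,1],I[...,2]
q=proj(d,[[.526,.379,.021],[.505,.374,.021],[.4543,.3642,.016]]);print(q)
c=q[0].astype(int);bx=(c[0]-60,c[1]-110,c[0]+60,c[1]+90)
print('wood',blobs(d,(S>110)&(H<22)&(V>70),.016,bx,40)[:4])
for th in(150,200): print('white',blobs(d,(V>th)&(S<80),.021,bx,100)[:3])
# edge of card: column means along rest axis
u=np.array([np.cos(.186),np.sin(.186)]);n=np.array([-u[1],u[0]])
for a in range(-76,80,4):
    row=[]
    for b in (-26,-20,0,20,26):
        p=np.array([527,379])+a*u+b*n;x=proj(d,[[*(p/1000),.021]])[0].round().astype(int)
        row.append(tuple(I[x[1],x[0]].tolist()) if 0<=x[1]<384 and 0<=x[0]<512 else None)
    print(a,*row)
plan(487,-378,125,np.pi/2-.09)
```

```text
t 24.55 pos [499.  374.2 177.5] ytool 1.757 j7 [-1.15  0.45  0.57  1.75 -0.28  1.02  1.27] F [ 0.1  0.1 -0.5] w 85.0 gf 0.0
[[256.53444773 207.02074173]
 [255.37992016 184.16197879]
 [255.04845888 124.97815959]]
wood [(2639, [477.2, 370.3], [47.2, 45.2], np.float64(0.186), [257.0, 151.0]), (73, [597.4, 392.4], [36.6, 2.2], np.float64(-1.385), [256.0, 275.0])]
white [(2455, [519.6, 378.6], [60.9, 39.9], np.float64(-1.385), [258.0, 199.0]), (611, [584.6, 385.3], [45.3, 26.3], np.float64(-1.14), [253.0, 267.0]), (101, [568.4, 413.8], [16.5, 10.0], np.float64(-0.541), [283.0, 254.0])]
white [(2230, [519.6, 378.5], [59.0, 38.0], np.float64(-1.385), [257.0, 199.0])]
-76 (15, 24, 149) (12, 28, 137) (12, 40, 128) (11, 38, 129) (10, 22, 141)
-72 (9, 23, 144) (14, 185, 154) (14, 185, 183) (15, 185, 176) (12, 23, 143)
-68 (9, 24, 141) (14, 186, 152) (14, 186, 182) (15, 187, 176) (13, 24, 147)
-64 (15, 22, 140) (15, 183, 149) (14, 186, 182) (14, 188, 174) (13, 21, 146)
-60 (13, 25, 145) (14, 183, 156) (15, 187, 180) (14, 185, 174) (14, 23, 144)
-56 (14, 24, 139) (14, 180, 154) (14, 186, 181) (15
[... 1824 characters left out ...]
3, 48, 132) (14, 28, 100) (14, 47, 131) (17, 36, 238)
48 (13, 48, 133) (13, 47, 131) (15, 29, 178) (13, 49, 204) (16, 34, 240)
52 (10, 21, 74) (13, 71, 75) (14, 27, 181) (13, 134, 137) (10, 21, 143)
56 (10, 21, 74) (17, 25, 70) (17, 28, 172) (14, 59, 90) (12, 23, 146)
60 (15, 23, 87) (11, 27, 75) (14, 25, 173) (13, 36, 98) (12, 24, 141)
64 (13, 24, 127) (17, 28, 129) (17, 28, 175) (15, 24, 147) (14, 23, 147)
68 (13, 22, 142) (17, 31, 163) (13, 142, 160) (16, 32, 134) (12, 23, 147)
72 (13, 22, 139) (15, 25, 164) (12, 43, 138) (13, 27, 153) (10, 21, 144)
76 (12, 23, 145) (12, 23, 143) (10, 22, 141) (14, 23, 147) (12, 23, 146)
travel [150.6, -736.6, 52.3] twist [-0.001, -0.001, 0.276] rows>= 13
```

>>> {"op": "drive_tool", "data": {"targets": [{"travel":[11,-58,0],"twist":[0,0,0.02],"grip":1},{"travel":[22,-118,0],"twist":[0,0,0.05],"grip":1},{"travel":[34,-178,0],"twist":[0,0,0.08],"grip":1},{"travel":[46,-238,0],"twist":[0,0,0.11],"grip":1},{"travel":[58,-298,0],"twist":[0,0,0.14],"grip":1},{"travel":[70,-358,0],"twist":[0,0,0.17],"grip":1},{"travel":[82,-418,0],"twist":[0,0,0.2],"grip":1},{"travel":[94,-478,0],"twist":[0,0,0.23],"grip":1},{"travel":[106,-538,0],"twist":[0,0,0.276],"grip":1},{"travel":[118,-596,0],"twist":[0,0,0.276],"grip":1}]}}

```text
t: 25.85
position: [0.4926, -0.2355, 0.1761]
eef_rot: [[-0.996, 0.09, -0.002], [0.09, 0.996, -0.001], [0.002, -0.001, -1.0]]
ft_force: [0.5, 0.0, -0.4]
width: 0.0854
grip_force: 0.0
```

Run:
```python
from h import *
st();plan(485,-378,125,np.pi/2-.09)
```

```text
t 25.85 pos [ 492.6 -235.5  176.1] ytool 1.48 j7 [-0.36  0.37  0.86  1.95 -0.33  0.98  2.15] F [ 0.5  0.  -0.4] w 85.4 gf 0.0
travel [-5.4, -142.6, 51.2] twist [-0.001, -0.002, -0.001] rows>= 3
```

>>> {"op": "drive_tool", "data": {"targets": [{"travel":[-2,-50,0],"twist":[0,0,0],"grip":1},{"travel":[-4,-100,10],"twist":[0,0,0],"grip":1},{"travel":[-5,-135,35],"twist":[0,0,0],"grip":1},{"travel":[-5,-140,51],"twist":[0,0,0],"grip":1},{"travel":[-5,-140,51],"twist":[0,0,0],"grip":1},{"travel":[-5,-140,51],"twist":[0,0,0],"grip":1},{"travel":[-5,-140,51],"twist":[0,0,0],"grip":1}]}}

```text
t: 26.72
position: [0.4872, -0.3719, 0.127]
eef_rot: [[-0.996, 0.087, 0.002], [0.087, 0.996, 0.0], [-0.001, 0.0, -1.0]]
ft_force: [-0.2, 0.3, 0.8]
width: 0.0856
grip_force: 0.0
```

Run:
```python
from h import *
st();d=snap('wrist','w16');I=hsv(d);V=I[...,2];S=I[...,1]
g=cv2.cvtColor(d['img'],cv2.COLOR_RGB2GRAY)
q=proj(d,[[.487,-.378,.04]])[0].round().astype(int);print(q)
# sample the top along predicted axis
for a in range(-64,68,4):
    u=np.array([np.cos(-.1),np.sin(-.1)]);n=np.array([-u[1],u[0]]);row=[]
    for b in range(-36,40,4):
        p=np.array([487,-378])+a*u+b*n;x=proj(d,[[*(p/1000),.04]])[0].round().astype(int)
        row.append(g[x[1],x[0]])
    print(a,*row)
```

```text
t 26.73 pos [ 487.2 -371.9  127. ] ytool 1.484 j7 [-0.02  0.57  0.79  1.82 -0.48  0.96  2.46] F [-0.2  0.3  0.8] w 85.6 gf 0.0
[248 203]
-64 132 135 133 133 134 137 132 135 135 134 132 130 130 132 137 164 231 238 239
-60 131 127 130 130 132 132 129 133 131 136 135 130 130 129 132 138 133 132 137
-56 133 131 129 135 127 129 137 130 51 54 83 134 132 134 133 137 131 137 134
-52 131 135 134 131 128 115 114 98 23 31 19 127 130 132 135 127 135 135 134
-48 135 133 134 132 123 117 135 143 154 156 166 143 153 158 139 133 134 133 130
-44 129 130 134 111 113 120 132 129 132 132 130 132 133 117 114 128 133 132 132
-40 130 136 138 110 118 131 130 129 131 131 129 130 130 92 108 138 137 134 132
-36 131 134 136 111 131 131 130 130 131 131 130 130 133 133 105 136 130 135 134
-32 133 134 133 110 130 129 130 131 131 131 131 133 133 133 107 131 133 137 128
-28 137 134 133 103 129 130 130 128 128 130 132 133 131 133 107 132 134 139 133
-24 136 130 129 104 129 130 129 129 128 129 130 131 132 133 108 137 134 132 136
-20 135 130 132 104 126 126 129 128 128 128 130 129 131 132 104 135 134 136 131
-16 136 130
[... 739 characters left out ...]
125 126 127 128 111 135 73 69 73
24 69 72 71 85 88 73 65 96 109 126 126 125 126 128 71 69 69 70 73
28 67 69 71 64 65 65 65 65 63 70 120 116 94 65 70 69 70 69 71
32 70 71 71 63 64 65 64 64 63 65 65 65 66 65 72 69 69 66 71
36 72 71 70 64 63 66 65 65 63 64 64 65 65 69 72 68 68 65 71
40 68 73 70 63 63 65 67 65 65 64 65 65 66 64 68 69 73 68 69
44 70 69 67 62 44 65 65 66 64 65 65 66 45 63 69 70 69 71 68
48 71 70 71 68 66 71 73 68 65 66 68 69 66 64 70 69 71 71 72
52 70 71 69 71 71 73 73 71 70 70 69 70 68 69 67 71 71 70 72
56 69 68 66 70 70 71 70 67 66 69 72 70 72 69 70 73 71 68 70
60 72 70 69 67 67 69 67 68 67 68 70 70 68 69 71 69 70 69 72
64 71 71 68 70 67 71 70 70 69 71 68 71 70 71 70 70 72 67 71
```

>>> {"op": "drive_tool", "data": {"targets": [{"travel":[0,-8,20],"twist":[0,0,0.028],"grip":1},{"travel":[0,-8,50],"twist":[0,0,0.028],"grip":1},{"travel":[0,-8,50],"twist":[0,0,0.028],"grip":1},{"travel":[0,-8,50],"twist":[0,0,0.028],"grip":1}]}}

```text
t: 27.28
position: [0.4851, -0.3816, 0.0764]
eef_rot: [[-0.993, 0.118, -0.0], [0.118, 0.993, -0.0], [0.0, -0.0, -1.0]]
ft_force: [0.1, -0.6, 0.1]
width: 0.0857
grip_force: 0.0
```

Run:
```python
from h import *
st();plan(487,-380,32,np.pi/2-.115)
```

```text
t 27.27 pos [ 485.1 -381.6   76.4] ytool 1.452 j7 [ 0.03  0.65  0.74  1.83 -0.55  0.89  2.48] F [ 0.1 -0.6  0.1] w 85.7 gf 0.0
travel [-1.7, 1.9, 44.4] twist [-0.0, -0.0, -0.003] rows>= 1
```

>>> {"op": "drive_tool", "data": {"targets": [{"travel":[-1,1,25],"twist":[0,0,0],"grip":1},{"travel":[-1,1,40],"twist":[0,0,0],"grip":1},{"travel":[-1,1,44],"twist":[0,0,0],"grip":1},{"travel":[-1,1,44],"twist":[0,0,0],"grip":0.4},{"travel":[-1,1,44],"twist":[0,0,0],"grip":0},{"travel":[-1,1,44],"twist":[0,0,0],"grip":-1},{"travel":[-1,1,44],"twist":[0,0,0],"grip":-1},{"travel":[-1,1,44],"twist":[0,0,0],"grip":-1}], "grip_force": 55}}

```text
t: 28.28
position: [0.4869, -0.3814, 0.0334]
eef_rot: [[-0.993, 0.118, 0.002], [0.118, 0.993, -0.002], [-0.002, -0.001, -1.0]]
ft_force: [0.1, -0.7, 5.6]
width: 0.0451
grip_force: 59.8
```

Run:
```python
from h import *
st();plan(562,-67,110,np.pi/2-.108)
```

```text
t 28.27 pos [ 486.9 -381.4   33.4] ytool 1.453 j7 [ 0.06  0.71  0.69  1.83 -0.6   0.82  2.52] F [ 0.1 -0.7  5.6] w 45.1 gf 59.8
travel [-37.7, 320.9, -77.0] twist [-0.001, 0.002, -0.01] rows>= 6
```

>>> {"op": "drive_tool", "data": {"targets": [{"travel":[0,0,-25],"twist":[0,0,0],"grip":-1},{"travel":[0,0,-65],"twist":[0,0,0],"grip":-1},{"travel":[-6,50,-77],"twist":[0,0,0],"grip":-1},{"travel":[-12,105,-77],"twist":[0,0,-0.01],"grip":-1},{"travel":[-19,160,-77],"twist":[0,0,-0.01],"grip":-1},{"travel":[-25,215,-77],"twist":[0,0,-0.01],"grip":-1},{"travel":[-32,270,-77],"twist":[0,0,-0.01],"grip":-1},{"travel":[-37,310,-77],"twist":[0,0,-0.01],"grip":-1},{"travel":[-38,321,-77],"twist":[0,0,-0.01],"grip":-1},{"travel":[-38,321,-77],"twist":[0,0,-0.01],"grip":-1}]}}

```text
t: 29.52
position: [0.5607, -0.0649, 0.1082]
eef_rot: [[-0.994, 0.105, -0.003], [0.105, 0.994, 0.0], [0.003, -0.0, -1.0]]
ft_force: [-0.3, -0.6, -4.0]
width: 0.0449
grip_force: 59.0
```

>>> {"op": "drive_tool", "data": {"targets": [{"travel":[0,0,0],"twist":[0,0,0],"grip":-1},{"travel":[0,0,0],"twist":[0,0,0],"grip":-1}]}}

```text
t: 29.78
position: [0.561, -0.0684, 0.1093]
eef_rot: [[-0.994, 0.111, -0.0], [0.111, 0.994, -0.001], [0.0, -0.001, -1.0]]
ft_force: [0.8, -0.2, -2.9]
width: 0.0449
grip_force: 59.0
```

Run:
```python
from h import *
s=st();d=snap('wrist','w17');g=cv2.cvtColor(d['img'],cv2.COLOR_RGB2GRAY)
u=np.array([np.cos(-.108),np.sin(-.108)]);n=np.array([-u[1],u[0]])
def scan(z,A,B):
    for a in A:
        row=[]
        for b in B:
            p=np.array([562,-67])+a*u+b*n;x=proj(d,[[*(p/1000),z]])[0].round().astype(int);row.append(int(g[x[1],x[0]]) if (0<=x).all() and x[1]<384 and x[0]<512 else -1)
        print(a,*row)
print('tray plane');scan(.01,range(-80,-30,2),range(-44,48,4))
print('tray plane fine b');scan(.01,(-58,-55,-50,-46),range(-44,46,2))
print('box plane');zt=s['position'][2]-.0334+.04;scan(zt,range(-60,-30,2),range(-32,36,4));scan(zt,(-30,-20),range(-32,34,2))
```

```text
t 29.77 pos [561.  -68.4 109.3] ytool 1.459 j7 [-0.59  0.51  0.79  1.94 -0.46  0.88  1.9 ] F [ 0.8 -0.2 -2.9] w 44.9 gf 59.0
tray plane
-80 176 173 174 181 173 174 163 93 95 92 91 91 90 93 95 94 90 90 95 96 91 94 95
-78 174 169 170 177 171 180 167 93 92 92 91 93 91 93 95 92 91 93 95 97 94 95 93
-76 174 175 173 175 169 177 122 93 89 92 92 94 94 93 95 93 92 94 95 92 93 94 94
-74 178 181 178 173 168 168 113 91 89 90 93 93 95 95 90 93 93 95 91 91 93 94 89
-72 176 182 178 170 171 171 123 94 91 91 93 95 91 94 91 91 89 94 92 91 95 92 88
-70 176 179 175 169 170 177 152 96 92 94 92 93 89 93 94 92 90 91 94 92 95 94 88
-68 177 177 175 173 171 181 100 95 93 93 92 92 90 94 94 92 90 91 95 94 96 97 90
-66 176 175 173 174 179 186 91 94 93 92 92 91 93 90 92 92 90 91 95 92 95 95 92
-64 178 173 175 173 184 167 93 93 93 92 94 93 95 90 92 95 89 89 93 89 94 93 92
-62 175 176 180 176 181 174 92 92 92 91 92 94 95 92 93 97 91 92 92 93 93 91 93
-60 171 176 179 144 145 93 77 78 78 87 90 88 87 92 90 93 91 89 87 89 90 92 94
-58 169 173 177 117 118 61 61 61 63 63 62 63 63 64 62 62 62 61 62 62 91 92 93
-56 170 172
[... 2122 characters left out ...]
 176 87 88 89 86 87 88 87 87 88 88 82 170 177 170
-44 172 171 175 85 60 88 88 87 89 87 87 88 59 83 173 173 174
-42 172 169 175 77 64 88 87 87 89 86 86 87 58 86 178 170 106
-40 175 174 173 89 90 88 87 88 88 87 85 87 79 85 177 170 197
-38 173 177 176 89 89 88 87 87 88 88 86 88 90 84 179 140 102
-36 168 173 182 88 90 86 86 87 88 89 87 88 89 83 166 150 93
-34 166 169 170 88 88 87 88 89 88 87 88 88 88 85 175 172 121
-32 174 173 165 88 89 87 88 88 88 88 88 89 89 83 175 176 173
-30 168 170 178 179 96 81 87 87 87 87 87 89 89 88 89 87 87 87 89 88 88 88 88 88 88 87 84 165 171 171 178 174 175
-20 127 149 113 94 94 80 87 86 86 86 87 86 87 86 86 85 86 87 86 88 87 88 86 87 88 88 83 133 170 175 177 179 178
```

>>> {"op": "drive_tool", "data": {"targets": [{"travel":[-0.5,1.5,20],"twist":[0,0,0],"grip":-1},{"travel":[-0.5,1.5,45],"twist":[0,0,0],"grip":-1},{"travel":[-0.5,1.5,60],"twist":[0,0,0],"grip":-1},{"travel":[-0.5,1.5,66],"twist":[0,0,0],"grip":-1},{"travel":[-0.5,1.5,69],"twist":[0,0,0],"grip":-1},{"travel":[-0.5,1.5,69],"twist":[0,0,0],"grip":-1}]}}

```text
t: 30.58
position: [0.5629, -0.0647, 0.0406]
eef_rot: [[-0.994, 0.108, 0.001], [0.108, 0.994, -0.0], [-0.001, 0.0, -1.0]]
ft_force: [0.3, 0.1, -3.0]
width: 0.0448
grip_force: 59.0
```

Run:
```python
from h import *
st()
```

```text
t 30.57 pos [562.9 -64.7  40.6] ytool 1.463 j7 [-0.52  0.61  0.7   1.96 -0.56  0.77  1.97] F [ 0.3  0.1 -3. ] w 44.8 gf 59.0
```

>>> {"op": "drive_tool", "data": {"targets": [{"travel":[0,-1,2],"twist":[0,0,0],"grip":-1},{"travel":[0,-1,3],"twist":[0,0,0],"grip":-1},{"travel":[0,-1,3],"twist":[0,0,0],"grip":0.15},{"travel":[0,-1,3],"twist":[0,0,0],"grip":0.25},{"travel":[0,-1,2.5],"twist":[0,0,0],"grip":0.5},{"travel":[0,-1,-20],"twist":[0,0,0],"grip":1},{"travel":[0,-1,-70],"twist":[0,0,0],"grip":1},{"travel":[0,-1,-120],"twist":[0,0,0],"grip":1},{"travel":[0,-1,-150],"twist":[0,0,0],"grip":1},{"travel":[0,-1,-150],"twist":[0,0,0],"grip":1}]}}

```text
t: 31.82
position: [0.5648, -0.0664, 0.1947]
eef_rot: [[-0.994, 0.108, 0.008], [0.108, 0.994, 0.001], [-0.008, 0.002, -1.0]]
ft_force: [-0.1, -0.1, 0.2]
width: 0.0855
grip_force: 0.0
```

>>> {"op": "drive_tool", "data": {"targets": [{"travel":[0,0,0],"twist":[0,0,0],"grip":1},{"travel":[0,0,0],"twist":[0,0,0],"grip":1}]}}

```text
t: 32.08
position: [0.5611, -0.0653, 0.1891]
eef_rot: [[-0.994, 0.108, -0.003], [0.108, 0.994, -0.0], [0.003, -0.0, -1.0]]
ft_force: [-0.0, -0.2, 0.2]
width: 0.0852
grip_force: 0.0
```

Run:
```python
from h import *
s=st();d=snap('wrist','w18');g=cv2.cvtColor(d['img'],cv2.COLOR_RGB2GRAY)
u=np.array([np.cos(-.108),np.sin(-.108)]);n=np.array([-u[1],u[0]])
def scan(z,A,B):
    for a in A:
        row=[]
        for b in B:
            p=np.array([562,-67])+a*u+b*n;x=proj(d,[[*(p/1000),z]])[0].round().astype(int);row.append(int(g[x[1],x[0]]) if (0<=x).all() and x[1]<384 and x[0]<512 else -1)
        print(a,*row)
print('tray');scan(.01,(-55,-40,0,40,56),range(-44,46,2));scan(.01,range(-66,-44,2),(-10,10));scan(.01,range(44,68,2),(-28,0,28))
print('box');scan(.044,(-40,0,40),range(-32,34,2));scan(.044,range(-58,-40,2),(-16,16));scan(.044,range(40,60,2),(-16,-6,6,16))
t=snap('top','t18');J=hsv(t);print('card top view',blobs(t,(J[...,2]>140)&(J[...,1]<80),.021,(110,150,145,215)))
```

```text
t 32.08 pos [561.1 -65.3 189.1] ytool 1.463 j7 [-0.68  0.39  0.88  1.89 -0.35  1.02  1.81] F [-0.  -0.2  0.2] w 85.2 gf 0.0
tray
-55 82 83 82 85 85 75 55 41 30 27 29 28 30 31 29 28 27 28 29 27 29 29 26 28 29 29 30 31 28 30 29 30 30 27 30 29 26 43 88 127 161 164 166 167 166
-40 84 85 84 82 82 76 54 33 24 26 32 68 78 58 57 74 82 81 81 81 80 81 81 83 80 81 79 81 80 80 81 77 63 59 74 77 63 60 106 137 160 158 159 162 162
0 80 82 82 84 84 71 52 34 25 25 38 71 80 80 81 80 80 81 79 80 80 80 80 80 80 81 80 80 81 80 81 80 80 81 79 95 77 67 106 139 158 163 162 161 162
40 81 83 83 86 85 75 52 35 23 24 51 76 78 78 79 79 79 77 78 78 78 78 78 79 79 79 79 78 79 79 83 126 151 151 150 132 43 67 106 143 155 160 168 167 163
56 84 85 84 84 82 75 56 45 39 40 53 73 74 64 66 76 78 79 79 81 79 79 78 79 79 78 80 79 79 87 115 132 123 130 144 117 53 42 53 79 118 95 83 82 82
-66 85 86
-64 82 82
-62 82 85
-60 79 82
-58 57 57
-56 41 41
-54 25 22
-52 24 20
-50 54 38
-48 96 79
-46 112 109
44 26 78 64
46 26 78 61
48 26 78 57
50 25 79 57
52 23 79 53
54 28 80 52
56 39 78 53
58 50 78 55
60 68 79 66
62 86 77 81
64 86 81 82
66 85 85 83
box
-40 82 77 52 34 23 25 66 79 75 68 79 83 81 80 80 80 81 82 80 81 80 79 80 81 81 66 65 79 72 47 93 123 159
0 85 74 53 29 24 26 70 78 78 79 78 79 79 79 80 80 81 81 81 81 80 81 80 81 79 80 78 107 108 42 96 127 161
40 83 78 48 28 26 32 72 78 77 79 80 79 79 79 78 80 80 79 78 78 79 79 113 150 153 151 152 140 88 31 51 87 155
-58 53 53
-56 24 26
-54 23 24
-52 45 42
-50 92 89
-48 92 99
-46 79 79
-44 70 82
-42 62 81
40 77 79 78 153
42 64 80 77 132
44 54 80 79 72
46 69 78 76 76
48 77 83 78 81
50 82 90 85 109
52 84 88 85 139
54 83 86 86 131
56 83 85 86 104
58 85 85 85 83
card top view [(351, [545.1, 382.3], [91.3, 59.7], np.float64(0.184), [125.0, 178.0])]
```

```bash
python3 -c "
from rig import manip
print(manip.job_done())"
```

```text
the job is handed in; nothing more can be done
None
```

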